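# Load the cartridge rack and lock it with the rod

### The arm

A 6-joint arm with a two-finger parallel gripper is mounted at the origin on the work surface. World frame = base frame: x ahead of the robot, y to its left, z up, the work surface at z = 0. Lengths are in m, angles in rad, forces in N, time in s.
With the tool pointing down it reaches from about 0.35 to 0.975 m from the base axis. Payload 4.9 kg.
Tool frame: the origin (TCP) lies midway between the tips of the shut fingers; the grasp point (between the pads) lies 19 mm behind it; z points along the fingers, y is the line along which they close (so a half turn about z gives the same grasp; the last joint's range is limited). The gripper opens to 85 mm and grips with 20 to 120 N. Pads are 22 mm wide; open, the fingers measure 114 mm over their backs; the gripper's body (76 mm by 85 mm) begins 54 mm behind the grasp point. The pads swing forward as they close: fully open they stand 13 mm farther back than shut.
Start: joints at [1.016, 0.053, 1.613, -0, 1.476, -0.119], TCP at [0.264, 0.567, 0.231] pointing down, gripper open.
Joint ranges: [-3.01, 3.01], [-1.01, 2.22], [0.06, 2.58], [-1.02, 4.17], [0.09, 2.62], [-3.14, 3.14]. Speed limits (rad/s): [2.57, 2.57, 3.14, 3.14, 3.14, 3.14].

### API

Orientations are given as a unit quaternion [w, x, y, z].
In Python, from plant import manip gives the robot as it stands.
- The arm moves only by the tool move_arm, never from a script. Its argument "increments" is one flat list of numbers, 5 for each row, row after row: the shift along the tool's x, y, z in mm, then the turn about the tool's z in rad, then the opening, from 0 (shut) to 1 (fully open). In form: [tx, ty, tz, spin, jaw, tx, ty, tz, spin, jaw, ...]. A call has 1 to 8 rows; each row shifts and turns the commanded pose from where the row before left it, along the tool's axes as they then stand; what a row does not reach is not made up. A row lasts 1/12 s, in which the tool goes at most 41.7 mm and 7.16 degrees, less where a joint would pass 70% of its speed; a pose out of reach is approached as far as the arm can. A call with a gripper value outside its range is refused whole. The fingers move at their own pace and stop on an object; the grip force is fixed at half the most. Time passes only in rows, so rows that do not move let the fingers close. It gives the time, the measured TCP pose, the force, the opening and the grip force at its end, in the units of the state.
- manip.state(): the state, without advancing time (a new reading comes with each control period).
- manip.grab_frame(name): name is "side" or "top"; returns a dict with "image" (480x640x3 uint8, blue, green, red), "fov_y" (degrees; the focal length in pixels is half the picture's height over the tangent of half this angle, whatever the lens; pixels are square), "cx", "cy" (the principal point, pixels), "eye" and "rotation" of the camera in the world. Camera axes: x right, y down, z forward; pixel columns grow to the right and rows downward; lengths in m; the calibration is good to about 2 mm. A picture is of the moment at which its call begins. There is no depth.
- manip.job_done(): hands the job in; it is judged then, once.
The state is a dict: "time": time; "joint_pos": joint angles; "joint_vel": joint speeds; "joint_efforts": joint torques, N m; "tool_pos": TCP position; "tool_rot": TCP orientation; "contact_force": force on the tool from outside, world axes, zero at the start; "ft_torque": the same for the moment, N m; "gripper_width": opening from 0.0 (shut) to 1.0 (fully open); "grasp_force": force on a finger pad.
Only numpy, scipy, OpenCV 4.12 (cv2) and the standard library are available. Lean on these libraries where they do the work, as an engineer would, in place of code of your own. Each camera call takes 0.05 s, during which the arm holds its last target. There are 200 camera calls.

### The job

Get the test cartridges ready for the courier: draw the locking rod right out of the empty transport rack, stand every cartridge on the bench upright and fully down in a slot of its own, then thread the rod back through the near cheek and the eyes of all the cartridges until its tip bottoms out in the far cheek, and leave it there. The cartridges are brittle, so grip them lightly (well under 60 N) and never force the rod against one; leave the other things on the bench where they are.

Things in the scene. Friction and masses are not known exactly. Their poses are not given: they have to be found in the camera images.
- rack: Cartridge transport rack, fixed to the bench: bare aluminium, 86 mm wide (x), blue cheek at each end. Origin at the centre of its underside; z up; y runs along the row of five slots from the near cheek (rod goes in there) to the far cheek. Side rails outside the slots are 5 mm thick, outer faces at x = +-30 mm; rails and dividers end 30 mm above the bench with bevelled top edges as a lead-in.
- near_hole (a point): Centre of the outer mouth of the near cheek's 12 mm through hole, 73 mm above the bench (axes as the rack's: the rod enters towards +y). Near cheek: 60 mm wide (x), 95 mm tall, y = -98 to -88 mm in the rack frame. Below the mouth a handle rest, a ledge 12 mm wide (x) with its top 62 mm above the bench, sticks out 56 mm towards -y.
- bore_bottom (a point): Centre of the bottom of the far cheek's 12 mm blind bore, in line with near_hole, where the rod's tip stops (axes as the rack's). Bore 15 mm deep, mouth facing -y. Far cheek: 60 mm wide (x), 95 mm tall, y = 88 to 108 mm in the rack frame.
- rod: Locking rod, loose, 180 g; starts in the rack, grip lying on the handle rest. Orange square grip 20 x 60 x 20 mm (long in y), long faces alike; round-ended 8 mm steel shaft along +y. Origin: centre of the grip, on the axis; grip front at y = 30, tip at y = 236 mm. Balances within the grip: on the bench lies level, axis 10 mm up. Home, the grip's front stands 5 mm off the near cheek.
- rod_tip (a point): tip of the locking rod's shaft, 236 mm from the rod's origin along its y (axes as the rod's)
- slot0 (a point): centre of the floor of slot 0 of the rack, 8 mm above the bench (axes as the rack's); slot 50 mm (x) by 32 mm (y), pitch 36 mm along y
- slot1 (a point): centre of the floor of slot 1 of the rack, 8 mm above the bench (axes as the rack's); slot 50 mm (x) by 32 mm (y), pitch 36 mm along y
- slot2 (a point): centre of the floor of slot 2 of the rack, 8 mm above the bench (axes as the rack's); slot 50 mm (x) by 32 mm (y), pitch 36 mm along y
- slot3 (a point): centre of the floor of slot 3 of the rack, 8 mm above the bench (axes as the rack's); slot 50 mm (x) by 32 mm (y), pitch 36 mm along y
- slot4 (a point): centre of the floor of slot 4 of the rack, 8 mm above the bench (axes as the rack's); slot 50 mm (x) by 32 mm (y), pitch 36 mm along y
- cart0: Test cartridge 1 of up to five (absent: None), loose, upright, 90 g: white shell 46 x 28 x 48 mm (x, y, z), weighted black foot; on top a green lug 30 x 10 x 34 mm with a 15 mm eye through it along y, 65 mm above the underside. Origin: centre of the underside. Same turned half round. Brittle: cracks if gripped with 60 N or more, or if the rod pushes on it with 30 N.
- cart1: Test cartridge 2 of up to five (absent: None), loose, upright, 90 g: white shell 46 x 28 x 48 mm (x, y, z), weighted black foot; on top a green lug 30 x 10 x 34 mm with a 15 mm eye through it along y, 65 mm above the underside. Origin: centre of the underside. Same turned half round. Brittle: cracks if gripped with 60 N or more, or if the rod pushes on it with 30 N.
- cart2: Test cartridge 3 of up to five (absent: None), loose, upright, 90 g: white shell 46 x 28 x 48 mm (x, y, z), weighted black foot; on top a green lug 30 x 10 x 34 mm with a 15 mm eye through it along y, 65 mm above the underside. Origin: centre of the underside. Same turned half round. Brittle: cracks if gripped with 60 N or more, or if the rod pushes on it with 30 N.
- cart3: Test cartridge 4 of up to five (absent: None), loose, upright, 90 g: white shell 46 x 28 x 48 mm (x, y, z), weighted black foot; on top a green lug 30 x 10 x 34 mm with a 15 mm eye through it along y, 65 mm above the underside. Origin: centre of the underside. Same turned half round. Brittle: cracks if gripped with 60 N or more, or if the rod pushes on it with 30 N.
- cart4: Test cartridge 5 of up to five (absent: None), loose, upright, 90 g: white shell 46 x 28 x 48 mm (x, y, z), weighted black foot; on top a green lug 30 x 10 x 34 mm with a 15 mm eye through it along y, 65 mm above the underside. Origin: centre of the underside. Same turned half round. Brittle: cracks if gripped with 60 N or more, or if the rod pushes on it with 30 N.
- reagent: Bystander, loose: white plastic reagent bottle with blue cap, 52 mm across, 110 mm tall. Origin at the centre of its underside.
- amber_jar: Bystander, loose: small amber jar, 50 mm across, 65 mm tall. Origin at the centre of its underside.
- tip_box: Bystander, loose: blue box of pipette tips, 75 x 110 x 50 mm. Origin at the centre of its underside.
- petri: Bystander, loose: stack of three clear petri dishes, 90 mm across, 45 mm tall. Origin at the centre of its underside.
- beaker: Bystander, loose: glass beaker, 60 mm across, 70 mm tall. Origin at the centre of its underside.
- marker: Bystander, loose: black marker pen with red cap, 125 mm long along its y, 13 mm thick. Origin at the centre of its underside.
- tape: Bystander, loose: yellow roll of tape lying flat, 84 mm across, 19 mm tall. Origin at the centre of its underside.
Mind the look-alikes: they are no part of the job. Leave any blue or yellow look-alike of the cart3 alone.

How it is judged:
On the way, in this order (a step that is already met when the one before it is completed fails the run):
1. the rod is drawn right out of the rack: its tip is clear of the near cheek ((y of rod_tip in the frame of rack below -0.1 m or x of rod_tip in the frame of rack above 0.04 m or x of rod_tip in the frame of rack below -0.04 m)), for 0.2 s.
2. every cartridge stands upright and fully down in a slot of the rack (x of cart0 in the frame of rack between -0.005 and 0.005 m and y of cart0 in the frame of rack between -0.08 and 0.08 m and z of each of cart0, cart1, cart2, cart3, cart4 in the frame of rack below 0.011 m and angle between each of cart0, cart1, cart2, cart3, cart4's own z axis and vertical below 0.12 rad and x of cart1 in the frame of rack between -0.005 and 0.005 m and y of cart1 in the frame of rack between -0.08 and 0.08 m and x of cart2 in the frame of rack between -0.005 and 0.005 m and y of cart2 in the frame of rack between -0.08 and 0.08 m and x of cart3 in the frame of rack between -0.005 and 0.005 m and y of cart3 in the frame of rack between -0.08 and 0.08 m and x of cart4 in the frame of rack between -0.005 and 0.005 m and y of cart4 in the frame of rack between -0.08 and 0.08 m), for 0.3 s.
3. the rod is through the near cheek and all the eyes, and its tip is at the bottom of the far cheek's bore (all of step 2 and y of rod_tip in the frame of rack above 0.1 m and x of rod_tip in the frame of rack between -0.004 and 0.004 m and z of rod_tip in the frame of rack between 0.069 and 0.077 m and angle between the y axis of rod and the y axis of rack, either way round below 0.06 rad), for 0.3 s.
At the end, for the whole second after the job is handed in: Every cartridge present stands upright in a rack slot, underside within 3 mm of its floor and within 0.12 rad of upright; the rod lies through near cheek and all eyes, within 0.06 rad of the rack's y, tip within 3 mm of the bore's bottom and 4 mm of its centre line; all released, at rest (all of step 3 and linear speed of each of rod, cart0, cart1, cart2, cart3, cart4 below 0.02 m/s); the robot touches nothing.
It fails at once if a cartridge is squeezed until it cracks (grip of 60 N or more) (contact force between the fingers and cart0 above 120 N or contact force between the fingers and cart1 above 120 N or contact force between the fingers and cart2 above 120 N or contact force between the fingers and cart3 above 120 N or contact force between the fingers and cart4 above 120 N).
It fails at once if the rod is rammed against a cartridge with 30 N or more (contact force between rod and cart0 above 30 N or contact force between rod and cart1 above 30 N or contact force between rod and cart2 above 30 N or contact force between rod and cart3 above 30 N or contact force between rod and cart4 above 30 N).
It fails at once if another thing on the bench is shifted by more than 4 cm (distance of any of reagent, amber_jar, tip_box, petri, beaker, marker, tape from where it was at the start of the episode above 0.04 m).
Of cart0, cart1, cart2, cart3, cart4 only 3 to 5 are there at a start; the rules pass over those that are not, and their reading is None.
At some moment in a run one of cart0, cart1, cart2, cart3, cart4 may be knocked a few centimetres aside while the robot is not near it.
Once in a run the grip may slacken for a moment while it holds something.
It also fails if it takes over 210 s, if anything falls off the work surface, if the arm or the gripper's body presses on something with over 40 N, if the wrist force passes 120 N, or if a joint passes its speed limit or range.

## Working session

There is one attempt and no reset: what is moved stays moved. The work goes in short steps, Python scripts to look and compute and a tool call to move; the robot and the scene stay as the last step left them, time stands still between calls to the robot, and variables do not carry over. Pictures are saved under pics/ and viewed, at most 14 in all, crops included, and the job is handed in when it is done.

Besides the shell and the picture viewer there is one more tool, called after "Request:" as a command line: name --argument value ..., lists and objects as JSON in quotes. move_arm: Moves the arm, as the interface text tells. Its arguments: {"type":"object","properties":{"increments":{"type":"array"}},"required":["increments"]}

```bash
mkdir -p pics
python3 - <<'E'
from plant import manip
import cv2
for n in("top","side"):
    f=manip.grab_frame(n); cv2.imwrite(f"pics/{n}0.png",f["image"]); print(n,f["fov_y"],f["cx"],f["cy"],f["eye"],f["rotation"])
print(manip.state())
E
```

```text
top 43.59474454791077 326.5942590723672 234.43830817064236 [0.36659769 0.01086658 1.37693549] [-0.03249246  0.70808209 -0.70361696  0.04987155]
side 47.079168426150886 317.87296762789873 237.56059075362512 [-0.31330474 -1.02583376  0.79221651] [-0.48268965  0.80799301 -0.29400604  0.16648855]
{'time': 0.1, 'joint_pos': array([ 1.01599874e+00,  5.33178940e-02,  1.61416442e+00,  1.30381295e-05,
        1.47600384e+00, -1.19033510e-01]), 'joint_vel': array([-0.00028675,  0.00042132, -0.00235348, -0.00115682,  0.00022647,
        0.0008373 ]), 'joint_efforts': array([ 9.69221401e-05, -3.94906282e+01, -3.71362424e+01, -1.02471045e-04,
        4.03752216e-03, -1.38433086e-05]), 'tool_pos': array([0.26352868, 0.56609936, 0.23016457]), 'tool_rot': array([-3.19098597e-04,  2.16162734e-01,  9.76356890e-01, -8.91376959e-04]), 'contact_force': array([-0.84853105,  0.30892882,  0.07058856]), 'ft_torque': array([-0.02300773,  0.05225831, -0.02471979]), 'grasp_force': 0.0, 'gripper_width': 0.9975036369656705}
```

View pics/top0.png

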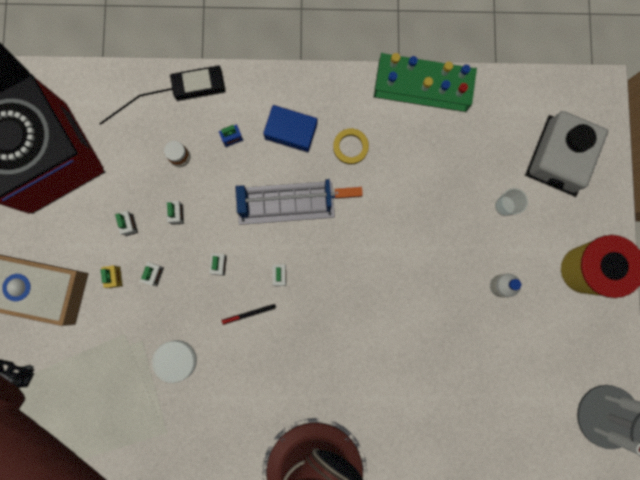

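View pics/side0.png

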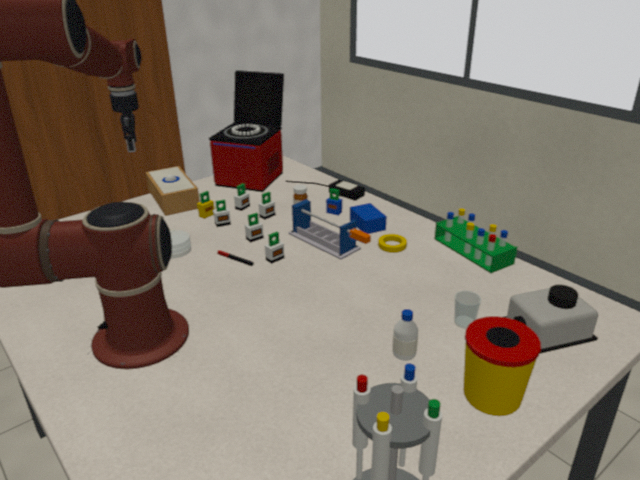

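The top view shows five white cartridges with green lugs at (123,223), (173,212), (150,274), (217,264) and (279,275). There is a blue look-alike at (230,134) and a yellow one at (110,276), and both get left alone. The rack spans (241,200), the far cheek, to (330,195), the near cheek. The orange grip is at (348,192).

```bash
cat > h.py <<'E'
from plant import manip
import cv2, numpy as np
from scipy.spatial.transform import Rotation as R
def rot(q): return R.from_quat(np.roll(q,-1)).as_matrix()
def cam(f):
    F=240/np.tan(np.radians(f["fov_y"])/2); M=np.array(f["rotation"]); M=rot(M) if M.size==4 else M
    return F,M,np.array(f["eye"])
def ray(f,p):
    F,M,e=cam(f); return e,M@np.array([(p[0]-f["cx"])/F,(p[1]-f["cy"])/F,1])
def plane(f,p,z):
    e,d=ray(f,p); return e+d*(z-e[2])/d[2]
def proj(f,X):
    F,M,e=cam(f); c=M.T@(np.array(X)-e); return np.array([F*c[0]/c[2]+f["cx"],F*c[1]/c[2]+f["cy"]])
def mask(f,lo,hi):
    return cv2.inRange(cv2.cvtColor(f["image"],cv2.COLOR_BGR2HSV),lo,hi)
def blobs(f,lo,hi,amin=15,amax=3000):
    n,l,s,c=cv2.connectedComponentsWithStats(mask(f,lo,hi))
    return [(c[i],s[i][4],s[i][:4],l==i) for i in range(1,n) if amin<=s[i][4]<=amax]
def go(x,y,z,yaw=None):
    """print total shift in present tool axes (mm), and spin (rad) to make tool y line up with world angle yaw (mod pi)"""
    s=manip.state(); T=rot(s["tool_rot"]); d=T.T@(np.array([x,y,z])-s["tool_pos"])*1000
    out="shift %s"%np.round(d,1)
    if yaw is not None:
        cur=np.arctan2(T[1,1],T[0,1]); w=-(yaw-cur); w=(w+np.pi/2)%np.pi-np.pi/2
        T2=T@R.from_rotvec([0,0,w]).as_matrix()
        out+=" spin %.3f shift-after-spin %s"%(w,np.round(T2.T@T@d,1))
    print(out, "pos",np.round(s["tool_pos"],4),"j",np.round(s["joint_pos"],2),"t %.1f"%s["time"])
E
python3 - <<'E'
from h import *
f=manip.grab_frame("top"); g=manip.grab_frame("side")
for nm,lo,hi in(("green",(40,90,30),(85,255,255)),("orange",(3,150,120),(15,255,255)),("blue",(100,110,30),(125,255,255)),("yellow",(20,120,100),(35,255,255))):
    for c,a,b,m in blobs(f,lo,hi):
        cn=cv2.findContours(m.astype('uint8'),0,2)[0][0]; r=cv2.minAreaRect(cn)
        print("top",nm,c.round(1),a,np.round(r[1],1),round(r[2],1),plane(f,c,.08)[:2].round(3))
    for c,a,b,m in blobs(g,lo,hi): print("  side",nm,c.round(1),a,b)
im=cv2.resize(f["image"][110:310,90:380],None,fx=2.75,fy=2.75,interpolation=cv2.INTER_CUBIC); cv2.imwrite("pics/c1.png",im)
E
```

```text
top green [228.2 130.4] 83 [ 7. 12.] 71.6 [0.749 0.198]
top green [170.3 209.4] 69 [12.  5.] 90.0 [0.571 0.319]
top green [120.3 220.6] 74 [13.8  5.8] 76.0 [0.545 0.426]
top green [214.8 262.5] 56 [ 4.7 11.3] 6.3 [0.456 0.22 ]
top green [146.7 272.9] 72 [ 6.2 11.8] 20.6 [0.433 0.365]
top green [105.3 275.5] 98 [13.4  7.6] 81.9 [0.426 0.452]
top green [278.  273.7] 37 [12.  2.] 90.0 [0.433 0.084]
  side green [240.9 188.7] 70 [236 184  10  11]
  side green [334.3 192.8] 92 [330 188  10  12]
  side green [204.2 196.8] 58 [201 191   8  12]
  side green [266.  197.4] 57 [263 192   7  12]
  side green [220.4 205. ] 56 [216 200   9  11]
  side green [253.  218.7] 66 [249 213   9  12]
  side green [475.2 245. ] 1948 [435 216  82  56]
  side green [273.5 238.4] 78 [269 232  10  14]
  side green [433.4 408. ] 175 [428 400  12  18]
top orange [348.9 192. ] 194 [ 8. 25.] 90.0 [ 0.613 -0.069]
  side orange [360.6 234.3] 103 [350 228  20  15]
top blue [412.6  60.8] 60 [7.2 8.9] 26.6 [ 0.915 -0.213]
top blue [465.1  69.2] 60 [8. 8.] 90.0 [ 0.897 -0.332]
top blue [392.3  76.3] 64 [9. 7.] 90.0 [ 0.8
[... 906 characters left out ...]
]
  side blue [409.2 371.6] 140 [405 364  10  17]
top yellow [395.2  57.1] 58 [7.6 8. ] 63.4 [ 0.924 -0.174]
top yellow [447.9  65.7] 58 [7. 8.] 90.0 [ 0.905 -0.293]
top yellow [427.9  81. ] 64 [8. 8.] 90.0 [ 0.868 -0.247]
top yellow [350.6 145.7] 519 [34. 33.] 90.0 [ 0.717 -0.073]
top yellow [564.1 260.3] 18 [ 2.2 16.2] 23.2 [ 0.466 -0.541]
top yellow [111.1 276.9] 157 [21.  12.2] 86.8 [0.423 0.44 ]
  side yellow [204.7 208.5] 207 [196 200  18  18]
  side yellow [461.4 211.5] 42 [459 208   6   8]
  side yellow [470.1 225.8] 55 [467 222   8   9]
  side yellow [492.5 227.4] 52 [489 224   8   8]
  side yellow [392.1 242.6] 377 [378 234  29  18]
  side yellow [382.4 420.9] 212 [377 412  12  20]
```

View pics/c1.png

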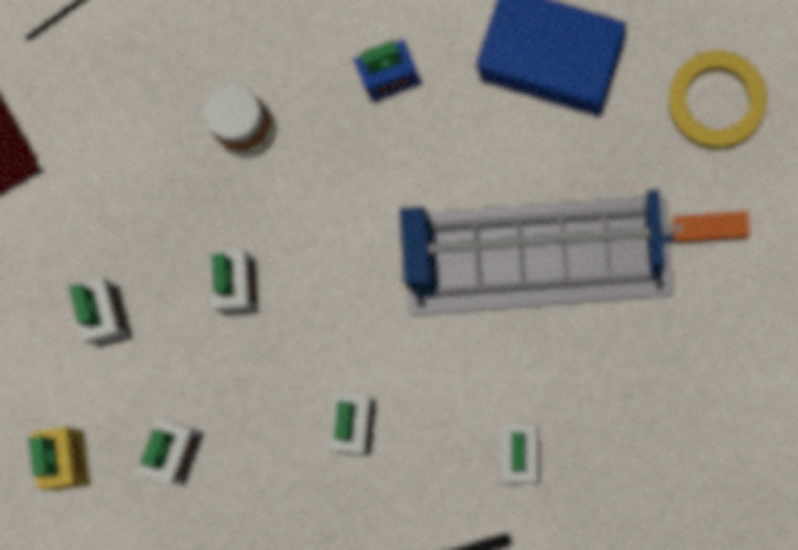

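The enlarged crop confirms the five white-shelled cartridges at crop (97,310), (233,280), (168,450), (352,424) and (520,453). The blue body at (388,70) and the yellow one at (55,458) are the look-alikes. The shaft runs from crop (430,246) to (645,236), and the grip is at (710,226). Next I measure the rack axis and the cartridge poses.

```bash
cat >> h.py <<'E'
def tri(f,p,g,q):
    e1,d1=ray(f,p); e2,d2=ray(g,q); A=np.c_[d1,-d2]; t=np.linalg.lstsq(A,e2-e1,rcond=None)[0]
    a,b=e1+t[0]*d1,e2+t[1]*d2; return (a+b)/2,np.linalg.norm(a-b)
GLO,GHI=(40,70,20),(88,255,255)
def carts(f,skip=True):
    """lug-box silhouette centroid -> centre at z=.065 ; yaw of shell long side"""
    k=4; im=cv2.resize(f["image"],None,fx=k,fy=k,interpolation=cv2.INTER_CUBIC); hs=cv2.cvtColor(im,cv2.COLOR_BGR2HSV)
    m=cv2.inRange(hs,GLO,GHI); n,l,s,c=cv2.connectedComponentsWithStats(m); out=[]
    for i in range(1,n):
        if not 450<s[i][4]<2200: continue
        p=(c[i]+.5)/k-.5; X=plane(f,p,.065)
        r=cv2.minAreaRect(cv2.findContours((l==i).astype('uint8'),0,2)[0][0]); b=cv2.boxPoints(r)/k
        e=max((b[1]-b[0],b[2]-b[1]),key=np.linalg.norm); v=plane(f,p+e/2,.065)-plane(f,p-e/2,.065)
        yaw=np.arctan2(v[1],v[0]); yaw=(yaw+np.pi/2)%np.pi-np.pi/2
        out.append((p.round(1),s[i][4]/16,X[:2].round(4),round(yaw,3),np.round(np.array(r[1])/k,1)))
    return out
E
python3 - <<'E'
from h import *
f=manip.grab_frame("top"); g=manip.grab_frame("side")
for c in carts(f): print(*c)
O=((2,110,60),(18,255,255))
a=[b for b in blobs(f,*O) if abs(b[0][0]-349)<8 and abs(b[0][1]-192)<8][0]; s=[b for b in blobs(g,*O) if abs(b[0][0]-360)<8 and abs(b[0][1]-234)<8][0]
print("grip",a[0],a[1],plane(f,a[0],.073),tri(f,a[0],g,s[0]))
# shaft line: per column brightest ridge
gr=cv2.GaussianBlur(cv2.cvtColor(f["image"],cv2.COLOR_BGR2GRAY),(0,0),.7).astype(float)
for c in range(250,326,6): print(c, gr[178:216,c].astype(int).tolist())
E
```

```text
[228.2 130.3] 90.375 [0.7532 0.2004] -1.192 [ 7.8 13.3]
[170.2 209.3] 76.1875 [0.5732 0.323 ] 0.1 [13.9  6.1]
[120.2 220.6] 87.5 [0.5473 0.4309] 0.291 [14.5  7. ]
[214.7 262.6] 64.5625 [0.4566 0.2226] -0.07 [ 5.4 12.8]
[146.5 272.9] 83.1875 [0.4333 0.3692] -0.321 [ 7.  12.9]
[278.  273.9] 49.625 [0.4328 0.0845] 0.014 [13.   3.7]
[105.1 275.6] 102.625 [0.427 0.458] 0.17 [13.8  8.2]
grip [348.30241935 192.04435484] 248 [ 0.61403474 -0.06836732  0.073     ] (array([ 0.61259713, -0.06731137,  0.07352854]), np.float64(0.003310944005118715))
250 [162, 162, 163, 163, 163, 163, 163, 160, 155, 148, 142, 135, 125, 110, 96, 93, 105, 122, 130, 128, 121, 114, 111, 115, 125, 131, 131, 127, 126, 125, 123, 121, 119, 119, 118, 114, 108, 101]
256 [165, 166, 166, 164, 162, 160, 158, 152, 144, 141, 139, 132, 119, 103, 93, 100, 120, 134, 135, 130, 122, 116, 113, 117, 130, 138, 140, 141, 141, 143, 143, 142, 142, 142, 139, 132, 119, 105]
262 [163, 161, 160, 160, 161, 160, 159, 157, 150, 143, 136, 126, 113, 103, 98, 101, 110, 115, 115, 114, 112, 111, 111, 116, 121, 125, 126, 128, 129, 130, 131, 132, 133, 13
[... 1248 characters left out ...]
24, 131, 128, 121, 115, 111, 114, 123, 131, 134, 136, 137, 137, 137, 137, 136, 136, 134, 131, 123, 110, 99, 100, 115, 127]
310 [154, 154, 152, 146, 138, 134, 131, 126, 117, 106, 99, 102, 108, 113, 113, 113, 112, 112, 108, 106, 112, 118, 120, 121, 123, 125, 124, 124, 124, 125, 125, 122, 114, 103, 97, 104, 119, 129]
316 [153, 153, 152, 147, 138, 132, 128, 122, 112, 100, 94, 104, 119, 128, 126, 120, 115, 111, 112, 119, 128, 132, 133, 132, 132, 131, 133, 134, 134, 133, 129, 122, 111, 100, 99, 111, 125, 130]
322 [154, 152, 146, 138, 131, 127, 123, 115, 103, 93, 94, 107, 120, 125, 123, 118, 113, 108, 111, 120, 128, 130, 132, 132, 133, 132, 132, 132, 131, 130, 126, 117, 105, 98, 103, 118, 128, 131]
```

Run:
```python
from h import *
f=manip.grab_frame("top"); g=manip.grab_frame("side")
gr=cv2.GaussianBlur(cv2.cvtColor(f["image"],cv2.COLOR_BGR2GRAY),(0,0),.7).astype(float)
def line(a,b,z,sg=1,w=3):
    P=[]
    for c in list(range(254,260))+list(range(266,278))+list(range(284,290))+list(range(296,307))+list(range(314,324)):
        r0=a+(c-250)*b; rr=np.arange(int(r0)-w,int(r0)+w+1); v=sg*gr[rr,c]; i=v.argmin()
        if 0<i<len(v)-1: P.append((c,rr[i]+.5*(v[i-1]-v[i+1])/(v[i-1]-2*v[i]+v[i+1])))
    P=np.array(P); q=np.polyfit(*P.T,1); k=abs(np.polyval(q,P[:,0])-P[:,1])<.6; q=np.polyfit(*P[k].T,1)
    A,B=[plane(f,(c,np.polyval(q,c)),z) for c in(322,252)]
    d=B-A; print(len(P),k.sum(),q,A.round(4),B.round(4),"angle of +y",np.arctan2(d[1],d[0])-np.pi/2); return q
line(192.6,-.07,.03); q=line(200,-.069,.073); line(216.3,-.072,.03)
# far / near cheek boxes
B=((98,80,20),(128,255,255))
for n,F,pts in(("top",f,((241,201),(328,195))),("side",g,((301,215),(348,240)))):
    for p in pts:
        bl=[b for b in blobs(F,*B) if np.hypot(*(b[0]-p))<14]; print(n,[(b[0].round(1),b[1],b[2]) for b in bl])
go(.6134,-.068,.12,-.04)
im=cv2.resize(f["image"][170:230,225:375],None,fx=5.3,fy=5.3,interpolation=cv2.INTER_CUBIC); im2=cv2.resize(g["image"][190:260,280:380],None,fx=5,fy=5,interpolation=cv2.INTER_CUBIC)
v=np.zeros((600,800,3),'uint8'); v[:im.shape[0],:im.shape[1]]=im[:,:800]; h=600-im.shape[0]; v[im.shape[0]:,:500]=im2[:h]; cv2.imwrite("pics/c2.png",v)
```

```text
45 45 [-6.96710962e-02  2.09874047e+02] [ 0.6323 -0.0109  0.03  ] [0.6195 0.1481 0.03  ] angle of +y 0.08043031891605601
45 45 [-7.06063492e-02  2.17872963e+02] [ 0.6066 -0.0103  0.073 ] [0.5941 0.1434 0.073 ] angle of +y 0.0809398759632427
45 45 [-7.29002613e-02  2.34554502e+02] [ 0.5777 -0.0112  0.03  ] [0.5647 0.147  0.03  ] angle of +y 0.08234904803260545
top [(array([241.6, 201. ]), np.int32(295), array([236, 186,  13,  32], dtype=int32))]
top [(array([327.8, 194.6]), np.int32(130), array([325, 180,   8,  31], dtype=int32))]
side [(array([301. , 214.6]), np.int32(396), array([293, 200,  17,  32], dtype=int32))]
side []
shift [-584.8 -427.6  111.2] spin 1.175 shift-after-spin [-620.   374.7  111.2] pos [0.2638 0.5665 0.2311] j [ 1.02  0.05  1.61  0.    1.48 -0.12] t 0.4
```

View pics/c2.png

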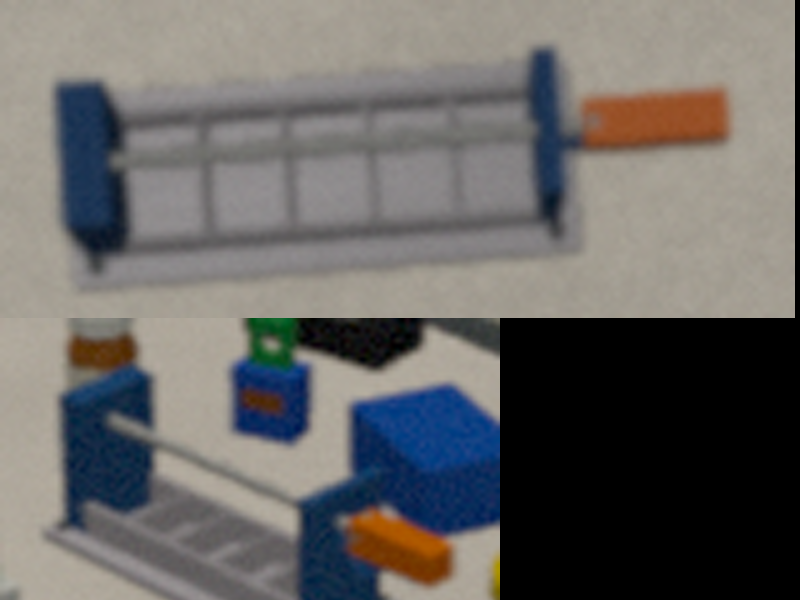

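The crop shows the shaft from (115,160) to (540,130) and the grip spanning (583,100) to (728,143). The rack yaw is about 0.081 rad. Moving to the grip now.

Request:
move_arm --increments '[0,0,0,0.117,1,0,0,0,0.117,1,0,0,0,0.117,1,0,0,0,0.117,1,0,0,0,0.117,1,0,0,0,0.117,1,0,0,0,0.117,1,0,0,0,0.117,1]'

```text
time: 1.07
tool_pos: [0.2638, 0.5666, 0.2313]
tool_rot: [-0.0, 0.636, 0.772, -0.0]
contact_force: [-0.1, 1.0, -0.1]
gripper_width: 1.004
grasp_force: 0.0
```

Request:
move_arm --increments '[0,0,0,0.118,1,-33,15,5,0,1,-33,15,5,0,1,-33,15,5,0,1,-33,15,5,0,1,-33,15,5,0,1,-33,15,5,0,1,-33,15,5,0,1]'

```text
time: 1.73
tool_pos: [0.3877, 0.3433, 0.1963]
tool_rot: [0.0, 0.678, 0.735, 0.0]
contact_force: [0.8, -0.3, -0.1]
gripper_width: 1.0
grasp_force: 0.0
```

Request:
move_arm --increments '[-33,15,5,0,1,-33,15,5,0,1,-33,15,5,0,1,-33,15,5,0,1,-33,15,5,0,1,-33,15,5,0,1,-33,15,5,0,1,-33,15,5,0,1]'

```text
time: 2.4
tool_pos: [0.5288, 0.0896, 0.1563]
tool_rot: [0.0, 0.678, 0.735, 0.0]
contact_force: [0.8, 0.2, -0.5]
gripper_width: 0.999
grasp_force: 0.0
```

Run:
```python
from h import *
f=manip.grab_frame("top")
gr=cv2.GaussianBlur(cv2.cvtColor(f["image"],cv2.COLOR_BGR2GRAY),(0,0),.6).astype(float)
# dividers: profile along lines parallel to the axis, halfway down the floor
C=np.arange(246,328,.25)
acc=0
for off in(4,6,8,10):
    rr=(217.87-.0706*C+off).astype(np.float32); acc=acc+cv2.remap(gr.astype(np.float32),C.astype(np.float32)[None],rr[None],1)[0]
i=[k for k in range(4,len(C)-4) if acc[k]==acc[k-4:k+5].min() ]
for k in i: print(C[k],(acc[k]/4).round(0),plane(f,(C[k],217.87-.0706*C[k]+7),.03).round(4))
go(.6125,-.068,.067,.081)
```

```text
248.0 50.0 [0.5848 0.1564 0.03  ]
253.0 49.0 [0.5857 0.1452 0.03  ]
260.0 50.0 [0.587  0.1294 0.03  ]
264.0 50.0 [0.5877 0.1203 0.03  ]
268.0 51.0 [0.5884 0.1113 0.03  ]
273.0 51.0 [0.5893 0.1    0.03  ]
279.0 51.0 [0.5904 0.0864 0.03  ]
285.0 38.0 [0.5915 0.0728 0.03  ]
294.0 52.0 [0.5932 0.0525 0.03  ]
301.0 20.0 [0.5945 0.0366 0.03  ]
311.0 136.0 [0.5963 0.0139 0.03  ]
315.0 150.0 [0.597  0.0048 0.03  ]
318.0 150.0 [ 0.5976 -0.002   0.03  ]
320.0 150.0 [ 0.5979 -0.0066  0.03  ]
shift [-158.    69.5   89.3] spin -0.004 shift-after-spin [-158.4   68.8   89.3] pos [0.531  0.0846 0.1555] j [ 0.02 -0.1   1.89 -0.    1.35 -0.05] t 2.5
```

Request:
move_arm --increments '[-32,14,0,-0.004,1,-32,14,0,0,1,-32,14,0,0,1,-32,14,0,0,1,-30,13,0,0,1,0,0,20,0,1,0,0,20,0,1,0,0,0,0,1]'

```text
time: 3.12
tool_pos: [0.6075, -0.0602, 0.1117]
tool_rot: [-0.003, 0.677, 0.736, -0.002]
contact_force: [-1.0, -0.7, -1.2]
gripper_width: 0.997
grasp_force: 0.0
```

Run:
```python
from h import *
f=manip.grab_frame("top"); now=f["image"].copy(); f["image"]=cv2.imread("pics/top0.png")
gr=cv2.cvtColor(f["image"],cv2.COLOR_BGR2GRAY).astype(np.float32)
C=np.arange(246,328,.25); acc=0
for off in(5,7,9,11):
    acc=acc+cv2.remap(gr,C.astype(np.float32)[None],(217.87-.0706*C+off).astype(np.float32)[None],1)[0]
acc=cv2.GaussianBlur(acc[None],(0,0),3)[0]
for k in range(8,len(C)-8):
    if acc[k]==acc[k-8:k+9].min(): print(C[k],(acc[k]/4).round(0),plane(f,(C[k],217.87-.0706*C[k]+8),.03).round(4))
go(.6125,-.068,.067,.081)
im=cv2.resize(now[150:250,230:400],None,fx=4,fy=4); cv2.imwrite("pics/c3.png",im)
```

```text
254.5 141.0 [0.5837 0.1417 0.03  ]
263.75 115.0 [0.5854 0.1209 0.03  ]
279.5 118.0 [0.5882 0.0853 0.03  ]
295.25 122.0 [0.5911 0.0496 0.03  ]
303.75 136.0 [0.5927 0.0303 0.03  ]
311.0 121.0 [0.594  0.0139 0.03  ]
shift [-8.5  3.8 46.5] spin 0.004 shift-after-spin [-8.5  3.9 46.5] pos [ 0.6082 -0.0599  0.1135] j [-0.22  0.12  1.74  0.    1.28 -0.3 ] t 3.2
```

View pics/c3.png

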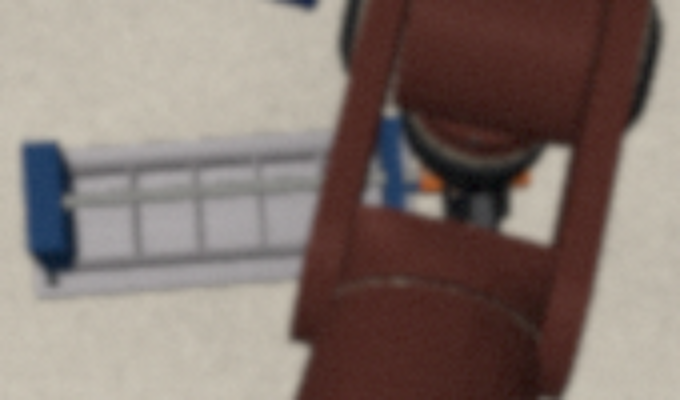

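The fingers straddle the orange grip at crop (475,190), and nothing is in the way. I'll lower and close in small steps, using the rod to test how grip force follows the commanded opening.

Request:
move_arm --increments '[-7,4,16,0.004,1,0,0,16,0,1,0,0,14,0,0.6,0,0,0,0,0.35,0,0,0,0,0.35,0,0,0,0,0.3,0,0,0,0,0.3,0,0,0,0,0.3]'

```text
time: 3.83
tool_pos: [0.6156, -0.0669, 0.0718]
tool_rot: [0.001, 0.678, 0.735, 0.001]
contact_force: [0.1, -0.4, -0.0]
gripper_width: 0.297
grasp_force: 0.0
```

Request:
move_arm --increments '[0,0,0,0,0.25,0,0,0,0,0.25,0,0,0,0,0.22,0,0,0,0,0.22,0,0,0,0,0.22]'

```text
time: 4.25
tool_pos: [0.6149, -0.067, 0.071]
tool_rot: [0.0, 0.678, 0.735, -0.0]
contact_force: [-2.8, -0.4, 4.5]
gripper_width: 0.222
grasp_force: 24.1
```

Request:
move_arm --increments '[0,0,0,0,0.2,0,0,0,0,0.2,0,0,0,0,0.2]'

```text
time: 4.5
tool_pos: [0.6149, -0.067, 0.0711]
tool_rot: [0.0, 0.678, 0.735, -0.0]
contact_force: [-3.3, -0.5, 5.4]
gripper_width: 0.215
grasp_force: 57.3
```

Grip force rises with the commanded closing: 24 N at 0.22, 57 N at 0.20. So I can grip lightly. Now drawing the rod.

Request:
move_arm --increments '[0,0,-1,0,0.2,-10,0,0,0,0.2,-20,0,0,0,0.2,0,0,0,0,0.2]'

```text
time: 4.83
tool_pos: [0.6175, -0.0997, 0.0711]
tool_rot: [0.001, 0.678, 0.735, -0.001]
contact_force: [-1.4, -3.2, 1.7]
gripper_width: 0.213
grasp_force: 57.1
```

Request:
move_arm --increments '[-25,0,0,0,0.2,-25,0,0,0,0.2,-25,0,0,0,0.2,-25,0,0,0,0.2,-25,0,0,0,0.2,-25,0,0,0,0.2,-25,0,0,0,0.2,-25,0,0,0,0.2]'

```text
time: 5.5
tool_pos: [0.6328, -0.2974, 0.0699]
tool_rot: [-0.001, 0.678, 0.735, -0.0]
contact_force: [0.2, 0.2, -1.6]
gripper_width: 0.208
grasp_force: 56.7
```

Run:
```python
from h import *
s=manip.state(); print(s["tool_pos"],s["contact_force"],s["ft_torque"],s["grasp_force"],s["gripper_width"])
f=manip.grab_frame("top");g=manip.grab_frame("side")
v=np.zeros((600,640,3),'uint8'); v[:300]=cv2.resize(f["image"][125:275,230:550],None,fx=2,fy=2); v[300:]=cv2.resize(g["image"][180:330,250:570],None,fx=2,fy=2); cv2.imwrite("pics/c4.png",v)
```

```text
[ 0.63279997 -0.29739074  0.06994092] [ 0.19201099  0.15379482 -1.58299605] [-0.04154542  0.027308   -0.06663805] 56.73723757266998 0.20772045934328817
```

View pics/c4.png

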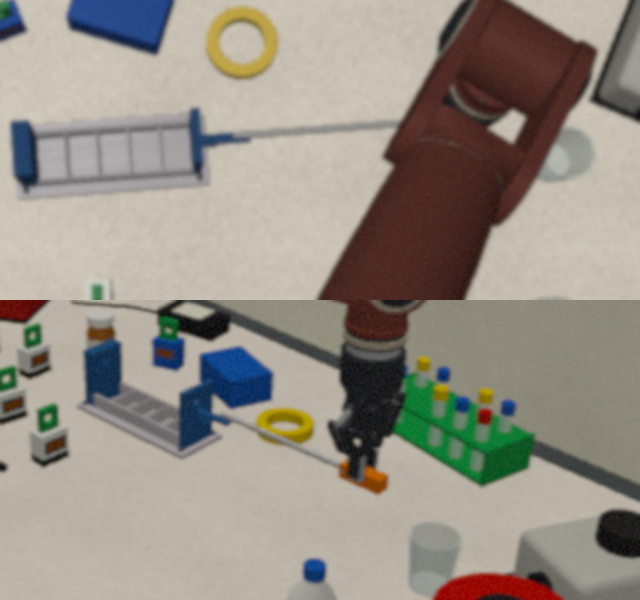

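The rod is fully free and held level; its tip is past the near cheek at crop (205,138). Setting it down 70 mm nearer to the robot.

Request:
move_arm --increments '[0,-20,0,0,0.2,0,-25,0,0,0.2,0,-25,0,0,0.2,0,0,15,0,0.2,0,0,15,0,0.2,0,0,15,0,0.2,0,0,10,0,0.2,0,0,0,0,0.2]'

```text
time: 6.27
tool_pos: [0.5618, -0.2998, 0.0117]
tool_rot: [-0.003, 0.678, 0.735, -0.0]
contact_force: [-1.1, 0.3, -2.3]
gripper_width: 0.213
grasp_force: 56.9
```

Request:
move_arm --increments '[0,0,2,0,0.2,0,0,2,0,0.2,0,0,0,0,0.2]'

```text
time: 6.52
tool_pos: [0.5643, -0.302, 0.0126]
tool_rot: [0.0, 0.678, 0.735, 0.0]
contact_force: [0.2, -0.5, -1.3]
gripper_width: 0.214
grasp_force: 56.9
```

Request:
move_arm --increments '[0,0,1,0,0.2,0,0,0,0,0.2]'

```text
time: 6.68
tool_pos: [0.5641, -0.302, 0.012]
tool_rot: [0.001, 0.678, 0.735, 0.0]
contact_force: [-0.2, -0.8, -1.2]
gripper_width: 0.214
grasp_force: 56.9
```

Request:
move_arm --increments '[0,0,1,0,0.2,0,0,0,0,0.2]'

```text
time: 6.85
tool_pos: [0.5637, -0.3019, 0.0105]
tool_rot: [0.0, 0.678, 0.735, 0.0]
contact_force: [0.0, -0.7, -2.6]
gripper_width: 0.218
grasp_force: 56.9
```

Request:
move_arm --increments '[0,0,1,0,0.2,0,0,0,0,0.2]'

```text
time: 7.02
tool_pos: [0.5635, -0.3017, 0.0092]
tool_rot: [-0.0, 0.678, 0.735, -0.0]
contact_force: [1.0, -0.4, -1.6]
gripper_width: 0.217
grasp_force: 56.9
```

Request:
move_arm --increments '[0,0,1,0,0.2,0,0,0,0,0.2,0,0,0,0,0.2]'

```text
time: 7.27
tool_pos: [0.5637, -0.3019, 0.0091]
tool_rot: [0.0, 0.678, 0.735, -0.0]
contact_force: [-3.7, 1.7, 4.4]
gripper_width: 0.218
grasp_force: 40.8
```

Request:
move_arm --increments '[0,0,1,0,0.2,0,0,0,0,0.2,0,0,0,0,0.2]'

```text
time: 7.52
tool_pos: [0.5638, -0.3019, 0.0091]
tool_rot: [-0.0, 0.678, 0.735, -0.0]
contact_force: [-6.7, 3.3, 10.0]
gripper_width: 0.215
grasp_force: 57.5
```

Request:
move_arm --increments '[0,0,1,0,0.2,0,0,0,0,0.2,0,0,0,0,0.2]'

```text
time: 7.77
tool_pos: [0.5638, -0.3019, 0.0091]
tool_rot: [-0.0, 0.678, 0.735, -0.0]
contact_force: [-7.0, 5.0, 14.4]
gripper_width: 0.216
grasp_force: 58.0
```

Request:
move_arm --increments '[0,0,-2,0,0.2,0,0,0,0,0.3,0,0,0,0,0.5,0,0,0,0,0.8,0,0,-10,0,0.8,0,0,-30,0,0.8,0,0,-40,0,0.8,0,0,-40,0,0.8]'

```text
time: 8.43
tool_pos: [0.5627, -0.3012, 0.1286]
tool_rot: [-0.001, 0.678, 0.735, -0.0]
contact_force: [1.5, 0.0, 0.1]
gripper_width: 0.798
grasp_force: 0.0
```

Run:
```python
from h import *
f=manip.grab_frame("top"); f0=dict(f)
for c in carts(f): print(*c)
go(.4328,.0845,.11,.014)
```

```text
[228.2 130.3] 90.4375 [0.7532 0.2004] -1.192 [ 7.7 13.1]
[170.2 209.3] 75.0 [0.5732 0.323 ] 0.096 [13.8  6. ]
[120.2 220.6] 86.25 [0.5473 0.431 ] 0.283 [14.4  6.9]
[214.7 262.7] 63.375 [0.4565 0.2226] -0.07 [ 5.2 12.8]
[146.6 272.9] 82.25 [0.4333 0.3692] -0.325 [ 6.9 12.9]
[278.  273.9] 49.375 [0.4328 0.0845] 0.014 [13.   3.8]
[105.1 275.6] 102.0625 [0.427  0.4579] 0.17 [13.8  8.2]
shift [ 398.9 -103.3   25.7] spin 0.067 shift-after-spin [ 391.1 -129.9   25.7] pos [ 0.5678 -0.3045  0.1405] j [-0.61  0.16  1.66  0.    1.31 -0.69] t 8.5
```

Request:
move_arm --increments '[33,-8.6,0,0,0.8,33,-8.6,0,0,0.8,33,-8.6,0,0,0.8,33,-8.6,0,0,0.8,33,-8.6,0,0,0.8,33,-8.6,0,0,0.8,33,-8.6,0,0,0.8,33,-8.6,0,0,0.8]'

```text
time: 9.15
tool_pos: [0.4731, -0.0429, 0.1288]
tool_rot: [0.001, 0.678, 0.735, 0.0]
contact_force: [0.4, 0.2, 0.1]
gripper_width: 0.801
grasp_force: 0.0
```

Request:
move_arm --increments '[33,-8.6,0,0,0.8,33,-8.6,0,0,0.8,33,-8.6,0,0,0.8,33,-8.6,0,0,0.8,3,0,0,0.067,0.8,0,0,0,0,0.8,0,0,0,0,0.8]'

```text
time: 9.73
tool_pos: [0.4287, 0.0877, 0.1288]
tool_rot: [0.001, 0.701, 0.713, 0.0]
contact_force: [-0.1, -0.6, -0.2]
gripper_width: 0.799
grasp_force: 0.0
```

Run:
```python
from h import *
go(.4328,.0845,.028,.014)
```

```text
shift [ -3.2   4.  100.8] spin 0.002 shift-after-spin [ -3.2   4.  100.8] pos [0.4287 0.0877 0.1288] j [ 0.03 -0.34  2.14 -0.    1.34  0.02] t 9.7
```

Request:
move_arm --increments '[-3,4,15,0,0.8,0,0,25,0,0.8,0,0,25,0,0.8,0,0,25,0,0.8,0,0,11,0,0.8,0,0,0,0,0.7,0,0,0,0,0.58,0,0,0,0,0.58]'

```text
time: 10.4
tool_pos: [0.4339, 0.0843, 0.0289]
tool_rot: [0.001, 0.702, 0.712, 0.001]
contact_force: [-0.4, -0.1, -0.7]
gripper_width: 0.582
grasp_force: 0.2
```

Request:
move_arm --increments '[0,0,0,0,0.56,0,0,0,0,0.55,0,0,0,0,0.54,0,0,0,0,0.53,0,0,0,0,0.53,0,0,0,0,0.53]'

```text
time: 10.9
tool_pos: [0.4335, 0.0847, 0.0286]
tool_rot: [0.001, 0.702, 0.712, 0.001]
contact_force: [-0.7, 0.8, 6.0]
gripper_width: 0.539
grasp_force: 18.6
```

Request:
move_arm --increments '[0,0,0,0,0.522,0,0,-5,0,0.522,0,0,-20,0,0.522,0,0,-25,0,0.522,0,0,-25,0,0.522,0,0,-25,0,0.522,0,0,-10,0,0.522,0,0,0,0,0.522]'

```text
time: 11.57
tool_pos: [0.4343, 0.0847, 0.1401]
tool_rot: [0.002, 0.702, 0.712, 0.002]
contact_force: [-0.3, 1.1, 0.0]
gripper_width: 0.527
grasp_force: 35.1
```

Run:
```python
from h import *
f=manip.grab_frame("top"); f["image"]=cv2.imread("pics/top0.png")
gr=cv2.cvtColor(f["image"],cv2.COLOR_BGR2GRAY).astype(np.float32)
C=np.concatenate([np.arange(253,261),np.arange(268,277),np.arange(284,292),np.arange(300,308)]).astype(np.float32)
O=np.arange(-22,30,.25); p=[]
for o in O: p.append(cv2.remap(gr,C[None],(197.6-.071*(C-286.5)+o).astype(np.float32)[None],1).mean())
p=np.array(p); 
print([(round(float(197.6+o),2),int(v)) for o,v in zip(O[::2],p[::2])])
for nm,q in(("far",(241.6,201.0)),("near",(327.8,194.6))): print(nm,plane(f,q,.0475).round(4))
go(.59,.14,.12,.081)
```

```text
[(175.6, 159), (176.1, 159), (176.6, 159), (177.1, 159), (177.6, 158), (178.1, 158), (178.6, 158), (179.1, 158), (179.6, 158), (180.1, 158), (180.6, 158), (181.1, 157), (181.6, 156), (182.1, 155), (182.6, 152), (183.1, 149), (183.6, 145), (184.1, 142), (184.6, 141), (185.1, 139), (185.6, 138), (186.1, 136), (186.6, 132), (187.1, 128), (187.6, 121), (188.1, 113), (188.6, 105), (189.1, 97), (189.6, 91), (190.1, 89), (190.6, 94), (191.1, 103), (191.6, 115), (192.1, 126), (192.6, 133), (193.1, 137), (193.6, 136), (194.1, 134), (194.6, 129), (195.1, 123), (195.6, 120), (196.1, 117), (196.6, 115), (197.1, 113), (197.6, 111), (198.1, 111), (198.6, 115), (199.1, 120), (199.6, 127), (200.1, 133), (200.6, 136), (201.1, 137), (201.6, 138), (202.1, 139), (202.6, 139), (203.1, 140), (203.6, 140), (204.1, 141), (204.6, 141), (205.1, 141), (205.6, 140), (206.1, 140), (206.6, 140), (207.1, 140), (207.6, 139), (208.1, 139), (208.6, 139), (209.1, 139), (209.6, 138), (210.1, 136), (210.6, 133), (211.1, 128), (211.6, 121), (212.1, 113), (212.6, 105), (213.1, 98), (213.6, 95), (214.1, 95), (214.6, 102), (215.1, 112), (215.6, 121), (216.1, 129), (216.6, 132), (217.1, 135), (217.6, 135), (218.1, 134), (218.6, 133), (219.1, 131), (219.6, 129), (220.1, 127), (220.6, 130), (221.1, 135), (221.6, 143), (222.1, 149), (222.6, 153), (223.1, 156), (223.6, 157), (224.1, 158), (224.6, 158), (225.1, 158), (225.6, 158), (226.1, 157), (226.6, 157), (227.1, 157)]
far [0.5962 0.1691 0.0475]
near [ 0.6126 -0.0238  0.0475]
shift [ 53.1 157.7  18.2] spin -0.067 shift-after-spin [ 42.5 160.9  18.2] pos [0.433  0.0847 0.1379] j [ 0.02 -0.34  2.12  0.    1.35  0.01] t 11.6
```

Request:
move_arm --increments '[10.6,33.1,0,0,0.522,10.6,33.1,0,0,0.522,10.6,33.1,0,0,0.522,10.6,33.1,0,0,0.522,10.6,33.1,0,0,0.522,0,0,0,-0.067,0.522,0,0,0,0,0.522,0,0,0,0,0.522]'

```text
time: 12.28
tool_pos: [0.5956, 0.1398, 0.1341]
tool_rot: [-0.002, 0.678, 0.735, -0.002]
contact_force: [-1.6, -0.0, -0.2]
gripper_width: 0.529
grasp_force: 35.3
```

Run:
```python
from h import *
go(.5977,.1402,.06,.081); s=manip.state(); print(s["grasp_force"],s["contact_force"])
f=manip.grab_frame("top");g=manip.grab_frame("side")
v=np.zeros((600,640,3),'uint8'); v[:300,:480]=cv2.resize(f["image"][150:250,220:380],None,fx=3,fy=3,interpolation=2); v[300:,:480]=cv2.resize(g["image"][170:270,250:410],None,fx=3,fy=3,interpolation=2); cv2.imwrite("pics/c5.png",v)
```

```text
shift [ 0.3  2.5 74.1] spin -0.001 shift-after-spin [ 0.3  2.5 74.1] pos [0.5956 0.1398 0.1341] j [ 0.11  0.1   1.73 -0.    1.32  0.03] t 12.3
35.25253236293793 [-1.62126736 -0.01735775 -0.19429125]
```

View pics/c5.png

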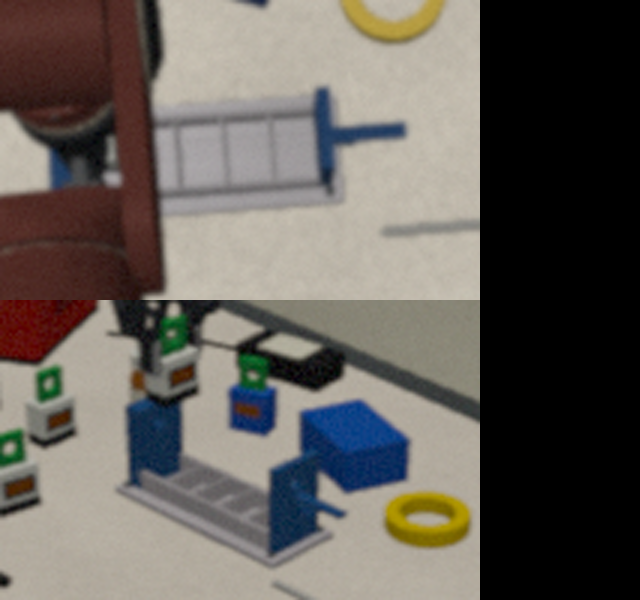

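Request:
move_arm --increments '[-1,2,10,0,0.522,0,0,14,0,0.522,0,0,14,0,0.522,0,0,0,0,0.522,0,0,0,0,0.522]'

```text
time: 12.8
tool_pos: [0.5975, 0.1388, 0.0968]
tool_rot: [-0.001, 0.678, 0.735, -0.002]
contact_force: [-0.0, 0.7, -0.4]
gripper_width: 0.535
grasp_force: 35.2
```

Run:
```python
from h import *
go(.5977,.1395,.066,.081); s=manip.state(); print(s["grasp_force"],s["contact_force"])
f=manip.grab_frame("top");g=manip.grab_frame("side")
im=cv2.resize(g["image"][180:245,270:350],None,fx=8,fy=8,interpolation=2); cv2.imwrite("pics/c6.png",im)
for c,a,b,m in blobs(g,GLO,GHI):
    if 290<c[0]<325: print(c,a,plane(g,c,s["tool_pos"][2]+.037))
```

```text
shift [ 0.7  0.4 30.8] spin -0.000 shift-after-spin [ 0.7  0.4 30.8] pos [0.5975 0.1388 0.0968] j [0.11 0.15 1.75 0.   1.25 0.03] t 12.8
35.224133133888245 [-0.01753352  0.70611233 -0.35101474]
[308.8490566 191.9245283] 106 [0.60585965 0.14683898 0.13382235]
```

View pics/c6.png

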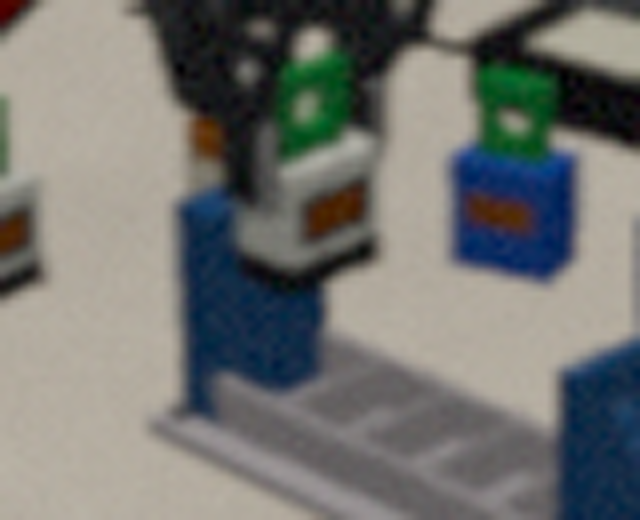

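The cartridge is passing in front of the far cheek (crop (300,220), cheek at (250,290)) with no contact. Lowering further in small steps.

Request:
move_arm --increments '[0,0,12,0,0.522,0,0,12,0,0.522,0,0,10,0,0.522,0,0,0,0,0.522,0,0,0,0,0.522]'

```text
time: 13.32
tool_pos: [0.5982, 0.139, 0.0635]
tool_rot: [-0.001, 0.678, 0.735, -0.001]
contact_force: [0.4, 0.2, -1.1]
gripper_width: 0.529
grasp_force: 35.2
```

Request:
move_arm --increments '[0,0,3,0,0.522,0,0,3,0,0.522,0,0,0,0,0.522,0,0,0,0,0.522]'

```text
time: 13.65
tool_pos: [0.5994, 0.1391, 0.0594]
tool_rot: [0.0, 0.678, 0.735, 0.0]
contact_force: [-0.4, -0.1, -0.5]
gripper_width: 0.531
grasp_force: 35.2
```

Request:
move_arm --increments '[0,0,3,0,0.522,0,0,3,0,0.522,0,0,0,0,0.522,0,0,0,0,0.522]'

```text
time: 13.98
tool_pos: [0.6004, 0.1393, 0.0584]
tool_rot: [0.0, 0.678, 0.735, 0.0]
contact_force: [-11.6, -1.8, 21.6]
gripper_width: 0.53
grasp_force: 37.9
```

Request:
move_arm --increments '[0,0,-3,0,0.522,0,-3,0,0,0.522,0,0,0,0,0.522,0,0,3,0,0.522,0,0,2,0,0.522,0,0,0,0,0.522,0,0,0,0,0.522]'

```text
time: 14.57
tool_pos: [0.5958, 0.1393, 0.0502]
tool_rot: [-0.001, 0.678, 0.735, -0.0]
contact_force: [1.2, 2.7, -2.5]
gripper_width: 0.529
grasp_force: 35.1
```

Request:
move_arm --increments '[0,0,4,0,0.522,0,0,4,0,0.522,0,0,0,0,0.522,0,0,0,0,0.522]'

```text
time: 14.9
tool_pos: [0.5959, 0.1393, 0.0423]
tool_rot: [-0.001, 0.678, 0.735, 0.0]
contact_force: [0.4, 4.8, -3.0]
gripper_width: 0.527
grasp_force: 35.0
```

Request:
move_arm --increments '[0,0,2,0,0.522,0,0,2,0,0.522,0,0,0,0,0.522,0,0,0,0,0.522]'

```text
time: 15.23
tool_pos: [0.5962, 0.1393, 0.039]
tool_rot: [-0.0, 0.678, 0.735, 0.0]
contact_force: [-0.8, 5.7, -0.3]
gripper_width: 0.527
grasp_force: 35.3
```

Request:
move_arm --increments '[0,0,2,0,0.522,0,0,2,0,0.522,0,0,0,0,0.522,0,0,0,0,0.522]'

```text
time: 15.57
tool_pos: [0.5965, 0.1395, 0.0367]
tool_rot: [-0.0, 0.678, 0.735, 0.0]
contact_force: [-4.2, 4.9, 6.2]
gripper_width: 0.527
grasp_force: 36.3
```

Request:
move_arm --increments '[0,0,-1,0,0.53,0,0,0,0,0.57,0,0,0,0,0.65,0,0,0,0,0.65,0,0,-20,0,0.65,0,0,-35,0,0.7,0,0,-38,0,0.75,0,0,0,0,0.75]'

```text
time: 16.23
tool_pos: [0.6014, 0.1388, 0.1384]
tool_rot: [0.005, 0.678, 0.735, 0.005]
contact_force: [2.0, -0.1, 1.7]
gripper_width: 0.746
grasp_force: 0.0
```

Run:
```python
from h import *
f=manip.grab_frame("top")
for c in carts(f): print(*c)
go(.4565,.2226,.12,-.05)
```

```text
[228.1 130.4] 91.4375 [0.7531 0.2005] -1.184 [ 7.9 13.1]
[170.2 209.3] 74.5 [0.5734 0.3231] 0.078 [13.7  6. ]
[120.2 220.6] 86.875 [0.5473 0.4309] 0.274 [14.5  7. ]
[146.5 272.9] 82.1875 [0.4333 0.3692] -0.325 [ 7.  12.8]
[105.1 275.6] 102.25 [0.427  0.4579] 0.174 [13.8  8.3]
shift [  95.2 -136.4   13.8] spin 0.131 shift-after-spin [  76.6 -147.7   13.8] pos [0.6    0.1387 0.1352] j [ 0.11  0.1   1.73 -0.    1.3   0.03] t 16.3
```

Request:
move_arm --increments '[19,-27.3,0,0,0.75,19,-27.3,0,0,0.75,19,-27.3,0,0,0.75,19,-27.3,0,0,0.75,19,-27.3,0,0,0.75,0,0,0,0.075,0.75,0,0,0,0.075,0.75,0,0,0,0,0.75]'

```text
time: 16.95
tool_pos: [0.4515, 0.2223, 0.1281]
tool_rot: [-0.0, 0.731, 0.682, -0.001]
contact_force: [-0.4, -0.1, 1.0]
gripper_width: 0.748
grasp_force: 0.0
```

Run:
```python
from h import *
g=manip.grab_frame("side"); print([c.round(1) for c,a,b,m in blobs(g,GLO,GHI,30,300)])
go(.4565,.2226,.028,-.07)
```

```text
[array([242.1, 187.9]), array([334.4, 192.8]), array([204.2, 196.6]), array([265.9, 197.3]), array([220.3, 204.9]), array([307.2, 211.5]), array([253.1, 218.6]), array([433.3, 407.8])]
shift [  0.9   4.7 100.3] spin 0.003 shift-after-spin [  0.9   4.7 100.3] pos [0.4519 0.2221 0.1283] j [ 0.31 -0.15  1.99 -0.    1.31  0.38] t 17.0
```

Request:
move_arm --increments '[1,5,15,0,0.75,0,0,25,0,0.75,0,0,25,0,0.75,0,0,25,0,0.75,0,0,10,0,0.75,0,0,0,0,0.7,0,0,0,0,0.58,0,0,0,0,0.58]'

```text
time: 17.67
tool_pos: [0.4588, 0.2233, 0.0307]
tool_rot: [0.0, 0.731, 0.682, 0.001]
contact_force: [0.4, 0.8, 0.4]
gripper_width: 0.575
grasp_force: 0.2
```

Request:
move_arm --increments '[0,0,0,0,0.56,0,0,0,0,0.55,0,0,0,0,0.54,0,0,0,0,0.53,0,0,0,0,0.522,0,0,0,0,0.522]'

```text
time: 18.17
tool_pos: [0.4587, 0.2235, 0.0308]
tool_rot: [0.001, 0.731, 0.682, 0.001]
contact_force: [-1.2, -0.7, 6.0]
gripper_width: 0.53
grasp_force: 33.6
```

Request:
move_arm --increments '[0,0,0,0,0.522,0,0,-5,0,0.522,0,0,-20,0,0.522,0,0,-25,0,0.522,0,0,-25,0,0.522,0,0,-25,0,0.522,0,0,-10,0,0.522,0,0,0,0,0.522]'

```text
time: 18.83
tool_pos: [0.4594, 0.2238, 0.1424]
tool_rot: [0.001, 0.731, 0.682, 0.003]
contact_force: [0.0, 0.4, -1.2]
gripper_width: 0.53
grasp_force: 33.7
```

Run:
```python
from h import *
o=np.array([.6023,.0682]); u=np.array([-.081,.9967])
for k in range(5): print(k,(o+u*.036*(k-2)).round(4))
go(*(o+u*.036),.065,.081)
```

```text
0 [ 0.6081 -0.0036]
1 [0.6052 0.0323]
2 [0.6023 0.0682]
3 [0.5994 0.1041]
4 [0.5965 0.14  ]
shift [-109.9  147.4   78. ] spin -0.150 shift-after-spin [-130.7  129.4   78. ] pos [0.4594 0.2238 0.1424] j [ 0.31 -0.16  1.97 -0.    1.33  0.38] t 18.8
```

Request:
move_arm --increments '[-18.2,24.6,0,0,0.522,-18.2,24.6,0,0,0.522,-18.2,24.6,0,0,0.522,-18.2,24.6,0,0,0.522,-18.2,24.6,0,0,0.522,-18.2,24.6,0,0,0.522,0,0,0,-0.075,0.522,0,0,0,-0.075,0.522]'

```text
time: 19.5
tool_pos: [0.5971, 0.1024, 0.1363]
tool_rot: [-0.001, 0.678, 0.736, -0.001]
contact_force: [-1.3, 0.6, -0.6]
gripper_width: 0.531
grasp_force: 33.8
```

Request:
move_arm --increments '[0,0,0,0,0.522,0,0,0,0,0.522,0,0,14,0,0.522,0,0,14,0,0.522,0,0,14,0,0.522,0,0,14,0,0.522,0,0,0,0,0.522,0,0,0,0,0.522]'

```text
time: 20.17
tool_pos: [0.5959, 0.1041, 0.081]
tool_rot: [-0.001, 0.678, 0.735, -0.001]
contact_force: [0.0, 0.2, -0.2]
gripper_width: 0.528
grasp_force: 33.8
```

Run:
```python
from h import *
go(.5994,.105,.065,.081); s=manip.state(); print(s["grasp_force"],s["contact_force"])
```

```text
shift [ 0.6  3.7 15.9] spin 0.000 shift-after-spin [ 0.6  3.7 15.9] pos [0.5959 0.1041 0.081 ] j [ 0.05  0.14  1.78 -0.    1.22 -0.03] t 20.2
33.765544295310974 [ 0.02837544  0.20326282 -0.15698442]
```

Request:
move_arm --increments '[0.5,2.5,8,0,0.522,0,0,8,0,0.522,0,0,0,0,0.522,0,0,0,0,0.522]'

```text
time: 20.5
tool_pos: [0.5995, 0.1047, 0.0668]
tool_rot: [-0.0, 0.678, 0.735, -0.0]
contact_force: [-0.3, 0.5, -0.9]
gripper_width: 0.531
grasp_force: 33.8
```

Run:
```python
from h import *
go(.5994,.105,.05,.081)
```

```text
shift [ 0.3 -0.1 16.8] spin -0.000 shift-after-spin [ 0.3 -0.1 16.8] pos [0.5995 0.1047 0.0668] j [ 0.05  0.17  1.78 -0.    1.2  -0.03] t 20.5
```

Request:
move_arm --increments '[0,-1,4,0,0.522,0,0,4,0,0.522,0,0,0,0,0.522,0,0,0,0,0.522]'

```text
time: 20.83
tool_pos: [0.5986, 0.1046, 0.059]
tool_rot: [-0.0, 0.678, 0.735, -0.0]
contact_force: [0.1, -0.5, -0.9]
gripper_width: 0.527
grasp_force: 33.8
```

Request:
move_arm --increments '[0,0,3,0,0.522,0,0,3,0,0.522,0,0,0,0,0.522,0,0,0,0,0.522]'

```text
time: 21.17
tool_pos: [0.5985, 0.1047, 0.0529]
tool_rot: [-0.0, 0.678, 0.735, -0.0]
contact_force: [0.1, 1.0, -1.5]
gripper_width: 0.536
grasp_force: 33.7
```

Entered cleanly. Lowering to the floor.

Request:
move_arm --increments '[0,0,4,0,0.522,0,0,4,0,0.522,0,0,3,0,0.522,0,0,0,0,0.522,0,0,0,0,0.522]'

```text
time: 21.58
tool_pos: [0.5983, 0.1047, 0.0416]
tool_rot: [-0.001, 0.678, 0.735, -0.0]
contact_force: [0.1, 1.1, -1.4]
gripper_width: 0.531
grasp_force: 33.7
```

Request:
move_arm --increments '[0,0,2,0,0.522,0,0,1,0,0.522,0,0,0,0,0.522,0,0,0,0,0.522]'

```text
time: 21.92
tool_pos: [0.5989, 0.1047, 0.0392]
tool_rot: [0.0, 0.678, 0.735, 0.0]
contact_force: [0.5, 2.3, -1.7]
gripper_width: 0.53
grasp_force: 33.7
```

Request:
move_arm --increments '[0,0,1.5,0,0.522,0,0,0,0,0.522,0,0,0,0,0.522]'

```text
time: 22.17
tool_pos: [0.599, 0.1047, 0.0388]
tool_rot: [-0.0, 0.678, 0.735, 0.0]
contact_force: [-3.4, 1.9, 6.0]
gripper_width: 0.529
grasp_force: 34.6
```

Request:
move_arm --increments '[0,0,-0.5,0,0.53,0,0,0,0,0.57,0,0,0,0,0.65,0,0,0,0,0.65,0,0,-20,0,0.65,0,0,-35,0,0.7,0,0,-38,0,0.75,0,0,0,0,0.75]'

```text
time: 22.83
tool_pos: [0.604, 0.1047, 0.1404]
tool_rot: [0.005, 0.678, 0.735, 0.005]
contact_force: [1.6, 0.6, 1.6]
gripper_width: 0.748
grasp_force: 0.0
```

Run:
```python
from h import *
f=manip.grab_frame("top")
for c in carts(f): print(*c)
go(.5734,.3235,.12,.09)
```

```text
[228.3 130.2] 88.0 [0.7535 0.2002] -1.202 [ 8.  13.1]
[254.3 199.3] 57.5625 [0.5973 0.1391] 0.019 [12.   6.5]
[170.2 209.3] 75.8125 [0.5732 0.323 ] 0.105 [13.9  6. ]
[120.2 220.6] 86.875 [0.5473 0.431 ] 0.274 [14.5  6.9]
[146.5 272.9] 81.875 [0.4333 0.3692] -0.321 [ 7.  12.8]
[105.2 275.6] 101.625 [0.4269 0.4579] 0.17 [13.8  8.1]
shift [220.6 -11.6  17. ] spin -0.009 shift-after-spin [220.7  -9.6  17. ] pos [0.6026 0.1046 0.1373] j [ 0.05  0.09  1.74 -0.    1.31 -0.03] t 22.9
```

Request:
move_arm --increments '[31.5,-1,0,0,0.75,31.5,-1,0,0,0.75,31.5,-1,0,0,0.75,31.5,-1,0,0,0.75,31.5,-1,0,0,0.75,31.5,-1,0,0,0.75,31.5,-1,0,-0.01,0.75,0,0,0,0,0.75]'

```text
time: 23.55
tool_pos: [0.5723, 0.3282, 0.1299]
tool_rot: [-0.001, 0.672, 0.74, -0.0]
contact_force: [-0.4, -0.2, 0.0]
gripper_width: 0.749
grasp_force: 0.0
```

Run:
```python
from h import *
g=manip.grab_frame("side"); print([c.round(1) for c,a,b,m in blobs(g,GLO,GHI,30,300)])
go(.5737,.3235,.03,.09)
```

```text
[array([240.9, 189. ]), array([334.4, 192.7]), array([204.2, 196.5]), array([265.8, 197.4]), array([220.2, 204.9]), array([311.1, 213.4]), array([433.3, 407.8])]
shift [-2.4  0.8 99.8] spin 0.005 shift-after-spin [-2.4  0.8 99.8] pos [0.5728 0.3259 0.1298] j [ 0.4   0.21  1.61 -0.    1.32  0.31] t 23.6
```

Request:
move_arm --increments '[-1,1,15,0,0.75,0,0,25,0,0.75,0,0,25,0,0.75,0,0,25,0,0.75,0,0,10,0,0.75,0,0,0,0,0.7,0,0,0,0,0.58,0,0,0,0,0.58]'

```text
time: 24.27
tool_pos: [0.5762, 0.3228, 0.0327]
tool_rot: [0.0, 0.674, 0.738, 0.001]
contact_force: [-0.1, 0.1, 1.0]
gripper_width: 0.577
grasp_force: 0.2
```

Request:
move_arm --increments '[0,0,0,0,0.56,0,0,0,0,0.55,0,0,0,0,0.54,0,0,0,0,0.53,0,0,0,0,0.522,0,0,0,0,0.522]'

```text
time: 24.77
tool_pos: [0.5762, 0.3234, 0.033]
tool_rot: [0.001, 0.674, 0.739, 0.001]
contact_force: [-0.5, 0.0, 6.0]
gripper_width: 0.528
grasp_force: 32.1
```

Request:
move_arm --increments '[0,0,0,0,0.522,0,0,-5,0,0.522,0,0,-20,0,0.522,0,0,-25,0,0.522,0,0,-25,0,0.522,0,0,-25,0,0.522,0,0,-10,0,0.522,0,0,0,0,0.522]'

```text
time: 25.43
tool_pos: [0.5768, 0.3238, 0.1448]
tool_rot: [0.001, 0.674, 0.739, 0.003]
contact_force: [0.5, 0.3, -1.1]
gripper_width: 0.529
grasp_force: 32.1
```

Run:
```python
from h import *
go(.6015,.0682,.07,.081)
```

```text
shift [-256.9    0.9   74.4] spin 0.010 shift-after-spin [-256.9    3.5   74.4] pos [0.5768 0.3238 0.1448] j [0.4  0.2  1.6  0.   1.34 0.31] t 25.4
```

Request:
move_arm --increments '[-32,0.2,0,0,0.522,-32,0.2,0,0,0.522,-32,0.2,0,0,0.522,-32,0.2,0,0,0.522,-32,0,0,0,0.522,-32,0,0,0,0.522,-32,0,0,0,0.522,-32,0,0,0.01,0.522]'

```text
time: 26.1
tool_pos: [0.5976, 0.0666, 0.1385]
tool_rot: [-0.001, 0.678, 0.735, -0.001]
contact_force: [1.0, 0.0, -1.1]
gripper_width: 0.526
grasp_force: 32.1
```

Request:
move_arm --increments '[0,0,0,0,0.522,0,0,0,0,0.522,0,0,14,0,0.522,0,0,14,0,0.522,0,0,14,0,0.522,0,0,14,0,0.522,0,0,0,0,0.522,0,0,0,0,0.522]'

```text
time: 26.77
tool_pos: [0.5976, 0.0687, 0.0828]
tool_rot: [-0.002, 0.678, 0.735, -0.001]
contact_force: [0.3, -0.0, -0.7]
gripper_width: 0.532
grasp_force: 32.1
```

Request:
move_arm --increments '[0,0,8,0,0.522,0,0,4,0,0.522,0,0,0,0,0.522,0,0,0,0,0.522]'

```text
time: 27.1
tool_pos: [0.5992, 0.0681, 0.0733]
tool_rot: [0.0, 0.678, 0.735, -0.0]
contact_force: [0.4, -0.9, -0.9]
gripper_width: 0.527
grasp_force: 32.1
```

Run:
```python
from h import *
go(.6015,.0686,.06,.081); s=manip.state(); print(s["grasp_force"],s["contact_force"])
```

```text
shift [ 0.3  2.4 13.3] spin -0.000 shift-after-spin [ 0.3  2.4 13.3] pos [0.5992 0.0681 0.0733] j [-0.01  0.15  1.79 -0.    1.21 -0.09] t 27.1
32.08549618721008 [ 0.3648942  -0.92899489 -0.93444639]
```

Request:
move_arm --increments '[0.3,1,5,0,0.522,0,0.7,4,0,0.522,0,0,0,0,0.522,0,0,0,0,0.522]'

```text
time: 27.43
tool_pos: [0.6005, 0.0685, 0.0638]
tool_rot: [-0.0, 0.678, 0.735, -0.0]
contact_force: [-0.3, 0.9, -0.6]
gripper_width: 0.528
grasp_force: 32.1
```

Request:
move_arm --increments '[0,0,3,0,0.522,0,0,3,0,0.522,0,0,0,0,0.522,0,0,0,0,0.522]'

```text
time: 27.77
tool_pos: [0.6006, 0.0685, 0.058]
tool_rot: [-0.0, 0.678, 0.735, -0.0]
contact_force: [0.1, 0.6, -1.2]
gripper_width: 0.529
grasp_force: 32.1
```

Request:
move_arm --increments '[0,0,2,0,0.522,0,0,2,0,0.522,0,0,0,0,0.522,0,0,0,0,0.522]'

```text
time: 28.1
tool_pos: [0.6007, 0.0685, 0.0541]
tool_rot: [-0.0, 0.678, 0.735, -0.0]
contact_force: [-0.3, 0.7, -0.2]
gripper_width: 0.529
grasp_force: 32.1
```

Request:
move_arm --increments '[0,0,4,0,0.522,0,0,4,0,0.522,0,0,2,0,0.522,0,0,0,0,0.522,0,0,0,0,0.522]'

```text
time: 28.52
tool_pos: [0.6005, 0.0685, 0.0439]
tool_rot: [-0.0, 0.678, 0.735, -0.0]
contact_force: [0.0, -0.4, -0.9]
gripper_width: 0.529
grasp_force: 32.1
```

Request:
move_arm --increments '[0,0,2,0,0.522,0,0,2,0,0.522,0,0,0,0,0.522,0,0,0,0,0.522]'

```text
time: 28.85
tool_pos: [0.6013, 0.0685, 0.041]
tool_rot: [0.0, 0.678, 0.735, 0.0]
contact_force: [-1.3, -1.0, 3.4]
gripper_width: 0.528
grasp_force: 32.5
```

Request:
move_arm --increments '[0,0,0,0,0.53,0,0,0,0,0.57,0,0,0,0,0.65,0,0,0,0,0.65,0,0,-20,0,0.65,0,0,-35,0,0.7,0,0,-38,0,0.75,0,0,0,0,0.75]'

```text
time: 29.52
tool_pos: [0.6058, 0.0686, 0.1423]
tool_rot: [0.005, 0.678, 0.735, 0.005]
contact_force: [1.8, 0.1, 1.5]
gripper_width: 0.75
grasp_force: 0.0
```

Run:
```python
from h import *
f=manip.grab_frame("top")
for c in carts(f): print(*c)
g=manip.grab_frame("side"); print([c.round(1) for c,a,b,m in blobs(g,GLO,GHI,30,300)])
go(.4335,.3696,.13,-.32); go(.5475,.4315,.13,.28)
```

```text
[228.2 130.3] 90.3125 [0.7532 0.2004] -1.179 [ 7.9 13.1]
[253.2 198.7] 64.3125 [0.5986 0.1416] 0.019 [14.   5.2]
[270.1 197.4] 49.25 [0.6018 0.1043] -0.008 [ 4.5 13.2]
[120.2 220.6] 85.875 [0.5473 0.4309] 0.283 [14.5  6.9]
[146.5 272.9] 82.0 [0.4332 0.3692] -0.321 [ 6.9 12.9]
[105.1 275.6] 102.1875 [0.4269 0.4579] 0.17 [13.7  8.2]
[array([240.9, 189. ]), array([334.5, 194.1]), array([204.2, 196.5]), array([220.2, 204.9]), array([315.2, 215.2]), array([433.2, 407.8])]
shift [ 313.8 -144.1    5.1] spin 0.401 shift-after-spin [ 232.6 -255.1    5.1] pos [0.6025 0.0685 0.136 ] j [-0.01  0.08  1.75  0.    1.31 -0.09] t 29.6
shift [366.2 -25.5   5.7] spin -0.199 shift-after-spin [364.   47.4   5.7] pos [0.6025 0.0685 0.136 ] j [-0.01  0.08  1.75  0.    1.31 -0.09] t 29.6
```

Request:
move_arm --increments '[31.4,-14.2,0,0,0.75,31.4,-14.2,0,0,0.75,31.4,-14.2,0,0,0.75,31.4,-14.2,0,0,0.75,31.4,-14.2,0,0,0.75,31.4,-14.2,0,0,0.75,31.4,-14.2,0,0,0.75,31.4,-14.2,0,0,0.75]'

```text
time: 30.28
tool_pos: [0.465, 0.3104, 0.131]
tool_rot: [-0.001, 0.678, 0.735, -0.002]
contact_force: [0.6, 0.5, -0.4]
gripper_width: 0.751
grasp_force: 0.0
```

Request:
move_arm --increments '[31.4,-14.2,0,0,0.75,31.4,-14.2,0,0,0.75,0,0,0,0.1,0.75,0,0,0,0.1,0.75,0,0,0,0.1,0.75,0,0,0,0.1,0.75,0,0,0,0,0.75,0,0,0,0,0.75]'

```text
time: 30.95
tool_pos: [0.433, 0.3694, 0.1315]
tool_rot: [-0.0, 0.81, 0.587, -0.001]
contact_force: [0.3, 0.8, 0.7]
gripper_width: 0.75
grasp_force: 0.0
```

Run:
```python
from h import *
go(.4337,.3694,.031,-.32)
g=manip.grab_frame("side"); print([c.round(1) for c,a,b,m in blobs(g,GLO,GHI,30,300)])
```

```text
shift [  0.4   0.9 100.5] spin 0.004 shift-after-spin [  0.4   0.9 100.5] pos [0.433  0.3694 0.1315] j [ 0.58  0.01  1.83 -0.    1.31  0.89] t 30.9
[array([240.8, 189. ]), array([334.3, 192.7]), array([204.2, 196.5]), array([220.2, 205. ]), array([315.3, 215.3]), array([433.3, 407.9])]
```

Request:
move_arm --increments '[0.5,0,15,0,0.75,0,0,25,0,0.75,0,0,25,0,0.75,0,0,25,0,0.75,0,0,10,0,0.75,0,0,0,0,0.7,0,0,0,0,0.58,0,0,0,0,0.58]'

```text
time: 31.67
tool_pos: [0.4352, 0.3712, 0.035]
tool_rot: [0.0, 0.81, 0.586, 0.001]
contact_force: [-0.4, 0.5, -0.2]
gripper_width: 0.577
grasp_force: 0.0
```

Request:
move_arm --increments '[0,0,0,0,0.56,0,0,0,0,0.55,0,0,0,0,0.54,0,0,0,0,0.53,0,0,0,0,0.522,0,0,0,0,0.522]'

```text
time: 32.17
tool_pos: [0.4348, 0.3711, 0.0348]
tool_rot: [0.0, 0.81, 0.586, 0.001]
contact_force: [-1.9, -0.3, 5.7]
gripper_width: 0.53
grasp_force: 30.3
```

Request:
move_arm --increments '[0,0,0,0,0.522,0,0,-5,0,0.522,0,0,-20,0,0.522,0,0,-25,0,0.522,0,0,-25,0,0.522,0,0,-25,0,0.522,0,0,-10,0,0.522,0,0,0,0,0.522]'

```text
time: 32.83
tool_pos: [0.4357, 0.3715, 0.1466]
tool_rot: [0.0, 0.81, 0.586, 0.003]
contact_force: [0.8, 0.4, -1.6]
gripper_width: 0.53
grasp_force: 30.4
```

Run:
```python
from h import *
go(.604,.0324,.07,.081)
```

```text
shift [-269.6  265.9   76.4] spin -0.400 shift-after-spin [-351.8  139.9   76.4] pos [0.4357 0.3715 0.1466] j [ 0.58 -0.01  1.82 -0.    1.32  0.9 ] t 32.8
```

Request:
move_arm --increments '[0,0,0,-0.1,0.522,0,0,0,-0.1,0.522,0,0,0,-0.1,0.522,0,0,0,-0.1,0.522,-29,11.6,0,0,0.522,-29,11.6,0,0,0.522,-29,11.6,0,0,0.522,-29,11.6,0,0,0.522]'

```text
time: 33.5
tool_pos: [0.4887, 0.257, 0.1406]
tool_rot: [-0.001, 0.678, 0.735, -0.002]
contact_force: [0.9, 0.1, -1.7]
gripper_width: 0.528
grasp_force: 30.3
```

Request:
move_arm --increments '[-29,11.6,0,0,0.522,-29,11.6,0,0,0.522,-29,11.6,0,0,0.522,-29,11.6,0,0,0.522,-29,11.6,0,0,0.522,-29,11.6,0,0,0.522,-29,11.6,0,0,0.522,-29,11.6,0,0,0.522]'

```text
time: 34.17
tool_pos: [0.6, 0.0334, 0.1404]
tool_rot: [-0.002, 0.678, 0.735, -0.001]
contact_force: [0.3, -0.3, -0.7]
gripper_width: 0.528
grasp_force: 30.3
```

Request:
move_arm --increments '[0,0,0,0,0.522,0,0,0,0,0.522,0,0,14,0,0.522,0,0,14,0,0.522,0,0,14,0,0.522,0,0,14,0,0.522,0,0,12,0,0.522,0,0,0,0,0.522]'

```text
time: 34.83
tool_pos: [0.5978, 0.0356, 0.0705]
tool_rot: [-0.003, 0.678, 0.735, -0.002]
contact_force: [-0.7, 0.2, -2.2]
gripper_width: 0.53
grasp_force: 30.3
```

Run:
```python
from h import *
go(.6038,.0344,.06,.081); s=manip.state(); print(s["grasp_force"],s["contact_force"])
g=manip.grab_frame("side");g2=cv2.resize(g["image"][170:270,250:400],None,fx=5,fy=5,interpolation=2); cv2.imwrite("pics/c7.png",g2)
```

```text
shift [-1.7  5.9 10.5] spin 0.001 shift-after-spin [-1.7  5.9 10.5] pos [0.5978 0.0356 0.0705] j [-0.06  0.15  1.79 -0.    1.21 -0.15] t 34.8
30.33728063106537 [-0.65964593  0.24149753 -2.20910203]
```

View pics/c7.png

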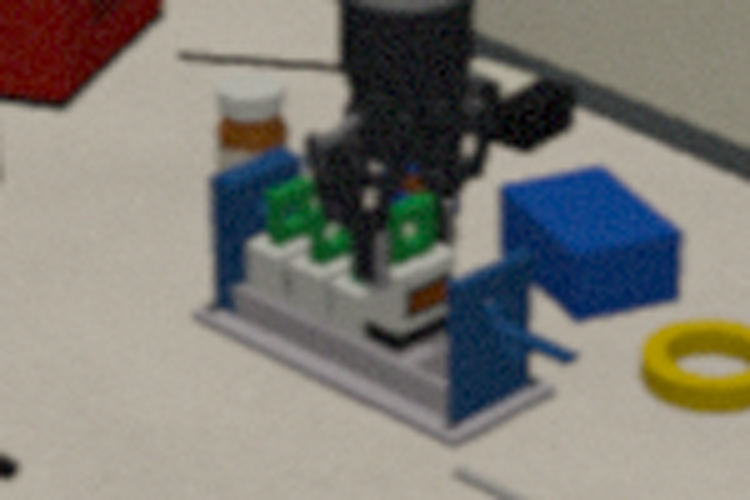

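Three cartridges are seated level at crop (290,210), (330,240) and (360,290), and the fourth hovers over slot 1 at (415,270).

Request:
move_arm --increments '[-1,3,0,0,0.522,0,0,0,0,0.522,0,0,0,0,0.522,0,0,3,0,0.522,0,0,0,0,0.522,0,0,0,0,0.522]'

```text
time: 35.38
tool_pos: [0.604, 0.0341, 0.0724]
tool_rot: [0.0, 0.678, 0.735, -0.0]
contact_force: [-0.4, -0.3, -1.5]
gripper_width: 0.531
grasp_force: 30.4
```

Run:
```python
from h import *
go(.6038,.0344,.06,.081)
```

```text
shift [ 0.3 -0.1 12.4] spin -0.000 shift-after-spin [ 0.3 -0.1 12.4] pos [0.604  0.0341 0.0724] j [-0.07  0.15  1.78 -0.    1.2  -0.15] t 35.4
```

Request:
move_arm --increments '[0,-0.5,4,0,0.522,0,0,4,0,0.522,0,0,3,0,0.522,0,0,0,0,0.522,0,0,0,0,0.522]'

```text
time: 35.8
tool_pos: [0.6035, 0.0345, 0.061]
tool_rot: [-0.0, 0.678, 0.735, 0.0]
contact_force: [0.7, 2.6, -0.9]
gripper_width: 0.529
grasp_force: 30.5
```

Request:
move_arm --increments '[0,0,2,0,0.522,0,0,2,0,0.522,0,0,0,0,0.522,0,0,0,0,0.522]'

```text
time: 36.13
tool_pos: [0.6031, 0.0343, 0.0566]
tool_rot: [-0.0, 0.678, 0.735, -0.0]
contact_force: [0.7, 3.5, -2.2]
gripper_width: 0.532
grasp_force: 30.3
```

Request:
move_arm --increments '[0,0,2,0,0.522,0,0,2,0,0.522,0,0,0,0,0.522,0,0,0,0,0.522]'

```text
time: 36.47
tool_pos: [0.6034, 0.0343, 0.053]
tool_rot: [-0.0, 0.678, 0.735, 0.0]
contact_force: [1.2, 4.3, -1.1]
gripper_width: 0.529
grasp_force: 30.4
```

Request:
move_arm --increments '[0.6,0,3,0,0.522,0,0,3,0,0.522,0,0,2,0,0.522,0,0,0,0,0.522,0,0,0,0,0.522]'

```text
time: 36.88
tool_pos: [0.6032, 0.0346, 0.0447]
tool_rot: [-0.0, 0.678, 0.735, -0.0]
contact_force: [1.3, 3.2, -2.7]
gripper_width: 0.533
grasp_force: 30.3
```

Request:
move_arm --increments '[0,0,1.5,0,0.522,0,0,1.5,0,0.522,0,0,0,0,0.522,0,0,0,0,0.522]'

```text
time: 37.22
tool_pos: [0.6035, 0.0347, 0.0429]
tool_rot: [-0.0, 0.678, 0.735, -0.0]
contact_force: [-2.8, 3.1, 4.8]
gripper_width: 0.524
grasp_force: 31.0
```

Seated on the floor. Releasing and going for the last one.

Request:
move_arm --increments '[0,0,0,0,0.53,0,0,0,0,0.57,0,0,0,0,0.65,0,0,0,0,0.65,0,0,-20,0,0.65,0,0,-35,0,0.7,0,0,-38,0,0.75,0,0,0,0,0.75]'

```text
time: 37.88
tool_pos: [0.6086, 0.0339, 0.1443]
tool_rot: [0.006, 0.678, 0.735, 0.004]
contact_force: [2.0, 0.7, 1.8]
gripper_width: 0.75
grasp_force: 0.0
```

Run:
```python
from h import *
f=manip.grab_frame("top")
for c in carts(f): print(*c)
go(.5475,.4312,.13,.28)
```

```text
[228.2 130.3] 90.25 [0.7532 0.2004] -1.192 [ 7.9 13.1]
[286.1 195.5] 52.6875 [0.6064 0.069 ] 0.013 [15.5  4. ]
[253.4 197.5] 47.5 [0.6014 0.1413] 0.019 [13.8  4. ]
[270.5 198.7] 33.8125 [0.599  0.1034] 0.016 [ 3.2 13.2]
[120.2 220.6] 86.6875 [0.5474 0.431 ] 0.298 [14.5  6.9]
[105.1 275.6] 102.1875 [0.427 0.458] 0.176 [13.7  8.2]
shift [400.8 -27.6   9.9] spin -0.199 shift-after-spin [398.3  52.3   9.9] pos [0.6072 0.034  0.1412] j [-0.07  0.08  1.74 -0.    1.31 -0.15] t 37.9
```

Request:
move_arm --increments '[33.3,-2,0,0,0.75,33.3,-2,0,0,0.75,33.3,-2,0,0,0.75,33.3,-2,0,0,0.75,33.3,-2,0,0,0.75,33.3,-2,0,0,0.75,33.3,-2,0,0,0.75,33.3,-2,0,0,0.75]'

```text
time: 38.6
tool_pos: [0.5651, 0.2999, 0.1337]
tool_rot: [-0.0, 0.678, 0.735, -0.001]
contact_force: [0.3, -0.8, 0.9]
gripper_width: 0.75
grasp_force: 0.0
```

Request:
move_arm --increments '[33.3,-2,0,0,0.75,33.3,-2,0,0,0.75,33.3,-2,0,0,0.75,33.3,-2,0,0,0.75,0,0,0,-0.1,0.75,0,0,0,-0.1,0.75,0,0,0,0,0.75,0,0,0,0,0.75]'

```text
time: 39.27
tool_pos: [0.5468, 0.4305, 0.1338]
tool_rot: [-0.0, 0.602, 0.798, -0.001]
contact_force: [0.0, 0.2, -0.1]
gripper_width: 0.749
grasp_force: 0.0
```

Run:
```python
from h import *
go(.5477,.4312,.032,.285)
g=manip.grab_frame("side"); print([c.round(1) for c,a,b,m in blobs(g,GLO,GHI,30,300)])
```

```text
shift [  0.5   1.2 101.8] spin -0.007 shift-after-spin [  0.5   1.2 101.8] pos [0.5468 0.4305 0.1338] j [ 0.56  0.29  1.52 -0.    1.34  0.28] t 39.3
[array([240.9, 189. ]), array([334.3, 192.8]), array([204.3, 196.4]), array([433.3, 407.8])]
```

Request:
move_arm --increments '[-0.5,0,15,0,0.75,0,0,25,0,0.75,0,0,25,0,0.75,0,0,25,0,0.75,0,0,11,0,0.75,0,0,0,0,0.7,0,0,0,0,0.58,0,0,0,0,0.58]'

```text
time: 39.98
tool_pos: [0.5484, 0.431, 0.0359]
tool_rot: [0.0, 0.601, 0.799, 0.001]
contact_force: [0.4, 0.3, -0.7]
gripper_width: 0.585
grasp_force: 0.1
```

Request:
move_arm --increments '[0,0,0,0,0.56,0,0,0,0,0.55,0,0,0,0,0.54,0,0,0,0,0.53,0,0,0,0,0.522,0,0,0,0,0.522]'

```text
time: 40.48
tool_pos: [0.5483, 0.4312, 0.0361]
tool_rot: [0.0, 0.601, 0.799, 0.001]
contact_force: [-1.2, -1.4, 6.5]
gripper_width: 0.526
grasp_force: 29.8
```

Request:
move_arm --increments '[0,0,0,0,0.522,0,0,-5,0,0.522,0,0,-20,0,0.522,0,0,-25,0,0.522,0,0,-25,0,0.522,0,0,-25,0,0.522,0,0,-10,0,0.522,0,0,0,0,0.522]'

```text
time: 41.15
tool_pos: [0.5489, 0.4316, 0.148]
tool_rot: [0.001, 0.601, 0.799, 0.003]
contact_force: [0.5, 0.1, -0.4]
gripper_width: 0.525
grasp_force: 29.7
```

Run:
```python
from h import *
go(.6068,-.0036,.07,.081)
```

```text
shift [-434.3  -65.6   76.9] spin 0.200 shift-after-spin [-438.7   22.    76.9] pos [0.5489 0.4316 0.148 ] j [ 0.56  0.28  1.51 -0.    1.35  0.28] t 41.1
```

Request:
move_arm --increments '[0,0,0,0.1,0.522,0,0,0,0.1,0.522,-31.2,1.5,0,0,0.522,-31.2,1.5,0,0,0.522,-31.2,1.5,0,0,0.522,-31.2,1.5,0,0,0.522,-31.2,1.5,0,0,0.522,-31.2,1.5,0,0,0.522]'

```text
time: 41.82
tool_pos: [0.57, 0.2429, 0.1413]
tool_rot: [-0.001, 0.678, 0.735, -0.002]
contact_force: [-0.0, 0.1, -1.0]
gripper_width: 0.531
grasp_force: 29.7
```

Request:
move_arm --increments '[-31.2,1.5,0,0,0.522,-31.2,1.5,0,0,0.522,-31.2,1.5,0,0,0.522,-31.2,1.5,0,0,0.522,-31.2,1.5,0,0,0.522,-31.2,1.5,0,0,0.522,-31.2,1.5,0,0,0.522,-31.2,1.5,0,0,0.522]'

```text
time: 42.48
tool_pos: [0.6021, -0.0045, 0.1415]
tool_rot: [-0.002, 0.678, 0.735, -0.001]
contact_force: [0.0, 0.0, -0.5]
gripper_width: 0.53
grasp_force: 29.7
```

Request:
move_arm --increments '[0,0,0,0,0.522,0,0,0,0,0.522,0,0,0,0,0.522,0,0,0,0,0.522]'

```text
time: 42.82
tool_pos: [0.6028, -0.002, 0.143]
tool_rot: [-0.001, 0.677, 0.736, -0.0]
contact_force: [-1.2, -0.4, -0.7]
gripper_width: 0.531
grasp_force: 29.7
```

Run:
```python
from h import *
go(.606,-.0020,.07,.081); s=manip.state(); print(s["grasp_force"],s["contact_force"])
```

```text
shift [-0.3  3.3 73. ] spin 0.001 shift-after-spin [-0.3  3.3 73. ] pos [ 0.6028 -0.002   0.143 ] j [-0.13  0.07  1.74  0.    1.33 -0.21] t 42.8
29.734362065792084 [-1.17998608 -0.42645345 -0.67913437]
```

Request:
move_arm --increments '[0,2.5,5,0,0.522,0,0,10,0,0.522,0,0,8,0,0.522,0,0,0,0,0.522,0,0,0,0,0.522]'

```text
time: 43.23
tool_pos: [0.6051, -0.0025, 0.1197]
tool_rot: [-0.001, 0.678, 0.735, -0.001]
contact_force: [-1.6, -0.0, -0.3]
gripper_width: 0.532
grasp_force: 29.7
```

Request:
move_arm --increments '[0,0,8,0,0.522,0,0,10,0,0.522,0,0,10,0,0.522,0,0,10,0,0.522,0,0,8,0,0.522,0,0,0,0,0.522,0,0,0,0,0.522]'

```text
time: 43.82
tool_pos: [0.6054, -0.0029, 0.0741]
tool_rot: [-0.001, 0.678, 0.735, -0.001]
contact_force: [-0.6, -1.0, -0.7]
gripper_width: 0.529
grasp_force: 29.7
```

Run:
```python
from h import *
go(.606,-.0020,.044,.081); s=manip.state(); print(s["grasp_force"],s["contact_force"])
```

```text
shift [ 0.8  0.7 30.1] spin -0.000 shift-after-spin [ 0.8  0.7 30.1] pos [ 0.6054 -0.0029  0.0741] j [-0.13  0.15  1.78  0.    1.21 -0.21] t 43.8
29.726017713546753 [-0.63781386 -0.9821597  -0.65498559]
```

Request:
move_arm --increments '[0.7,-0.5,4,0,0.522,0,0,4,0,0.522,0,0,3,0,0.522,0,0,0,0,0.522,0,0,0,0,0.522]'

```text
time: 44.23
tool_pos: [0.6055, -0.0022, 0.0642]
tool_rot: [-0.0, 0.678, 0.735, -0.0]
contact_force: [-0.2, -0.0, -1.3]
gripper_width: 0.528
grasp_force: 29.7
```

Request:
move_arm --increments '[0,0,2,0,0.522,0,0,2,0,0.522,0,0,0,0,0.522,0,0,0,0,0.522]'

```text
time: 44.57
tool_pos: [0.6055, -0.0022, 0.0602]
tool_rot: [-0.0, 0.678, 0.735, -0.0]
contact_force: [-0.1, 0.5, -0.8]
gripper_width: 0.528
grasp_force: 29.7
```

Request:
move_arm --increments '[0,0,2,0,0.522,0,0,2,0,0.522,0,0,0,0,0.522,0,0,0,0,0.522]'

```text
time: 44.9
tool_pos: [0.6054, -0.0022, 0.056]
tool_rot: [-0.0, 0.678, 0.735, -0.0]
contact_force: [0.2, -1.1, -0.3]
gripper_width: 0.529
grasp_force: 29.7
```

Request:
move_arm --increments '[0,0,3,0,0.522,0,0,3,0,0.522,0,0,3,0,0.522,0,0,0,0,0.522,0,0,0,0,0.522]'

```text
time: 45.32
tool_pos: [0.6054, -0.0022, 0.0469]
tool_rot: [-0.0, 0.678, 0.735, -0.0]
contact_force: [-0.2, 0.9, -1.6]
gripper_width: 0.525
grasp_force: 29.7
```

Request:
move_arm --increments '[0,0,2,0,0.522,0,0,1.5,0,0.522,0,0,0,0,0.522,0,0,0,0,0.522]'

```text
time: 45.65
tool_pos: [0.6056, -0.0023, 0.0441]
tool_rot: [0.0, 0.678, 0.735, -0.0]
contact_force: [-1.3, -0.4, 1.4]
gripper_width: 0.528
grasp_force: 30.0
```

Request:
move_arm --increments '[0,0,0.5,0,0.522,0,0,0,0,0.53,0,0,0,0,0.57,0,0,0,0,0.65,0,0,0,0,0.65,0,0,-20,0,0.65,0,0,-35,0,0.7,0,0,-38,0,0.75]'

```text
time: 46.32
tool_pos: [0.6035, -0.002, 0.1343]
tool_rot: [-0.002, 0.678, 0.735, -0.002]
contact_force: [1.1, -0.6, 0.6]
gripper_width: 0.743
grasp_force: 0.0
```

Request:
move_arm --increments '[-32,-5,0,0,0.75,-32,-5,0,0,0.75,-32,-5,0,0,0.75,-32,-5,0,0,0.75,-32,-5,0,0,0.75,-32,-5,0,0,0.75,-32,-5,0,0,0.75,-32,-5,0,0,0.75]'

```text
time: 46.98
tool_pos: [0.586, -0.2621, 0.136]
tool_rot: [-0.0, 0.678, 0.735, 0.0]
contact_force: [0.8, -0.0, 0.3]
gripper_width: 0.752
grasp_force: 0.0
```

Request:
move_arm --increments '[-20,-20,0,0,0.75,-20,-5,0,0,0.75,0,0,0,0,0.75,0,0,0,0,0.75]'

```text
time: 47.32
tool_pos: [0.5643, -0.3033, 0.1359]
tool_rot: [-0.0, 0.679, 0.734, 0.0]
contact_force: [-0.3, 0.8, 0.7]
gripper_width: 0.748
grasp_force: 0.0
```

Run:
```python
from h import *
go(.5638,-.3019,.0091,.081)
f=manip.grab_frame("top");g=manip.grab_frame("side")
O=((2,110,60),(18,255,255))
for c in carts(f): print(*c)
print([(b[0],plane(f,b[0],.01)) for b in blobs(f,*O,100,400)])
v=np.zeros((600,800,3),'uint8'); v[:300]=cv2.resize(f["image"][165:240,230:430],None,fx=4,fy=4,interpolation=2); v[300:]=cv2.resize(g["image"][180:255,270:470],None,fx=4,fy=4,interpolation=2); cv2.imwrite("pics/c8.png",v)
```

```text
shift [  1.4  -0.4 126.8] spin -0.002 shift-after-spin [  1.4  -0.4 126.8] pos [ 0.5643 -0.3033  0.1359] j [-0.61  0.16  1.66  0.    1.32 -0.69] t 47.3
[228.2 130.3] 90.1875 [0.7532 0.2004] -1.192 [ 7.9 13.1]
[318.4 194.8] 45.8125 [ 0.6087 -0.0025] 0.061 [14.3  3.6]
[302.9 195.3] 42.5 [0.6072 0.0319] 0.096 [14.3  3.2]
[286.1 196.3] 46.8125 [0.6048 0.0692] 0.052 [14.3  3.5]
[270.  197.1] 50.625 [0.6024 0.1045] 0.101 [14.1  3.9]
[253.6 198.3] 54.5 [0.5994 0.1407] 0.08 [14.1  4.1]
[105.1 275.6] 102.3125 [0.4269 0.4579] 0.163 [13.7  8.2]
[(array([484.69298246, 203.19298246]), array([ 0.60273219, -0.38949723,  0.01      ])), (array([586.64375, 268.1375 ]), array([ 0.45327506, -0.62208565,  0.01      ]))]
```

View pics/c8.png

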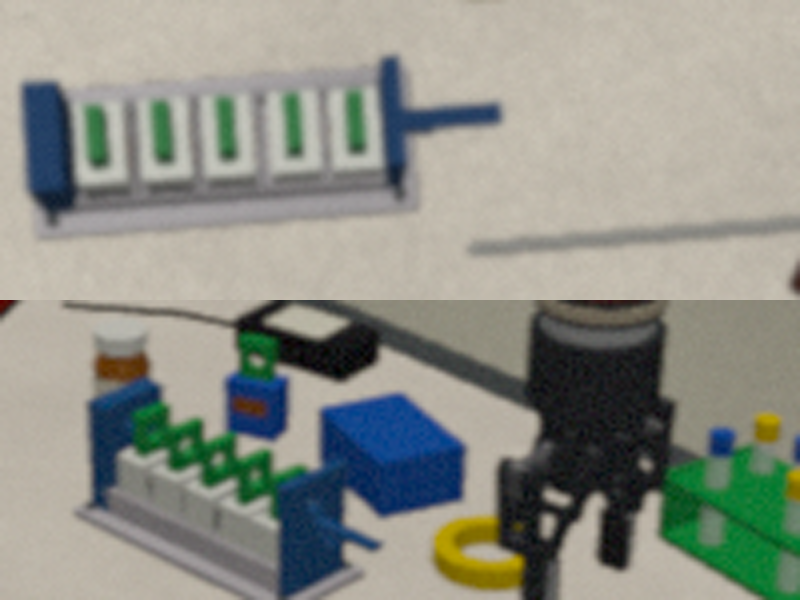

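All five cartridges stand level in their own slots; the lugs line up from crop (95,135) to (355,120), and the eyes look aligned. The ledge spans (405,120) to (500,113), and the rod tip lies at (472,248). Re-gripping the rod.

Request:
move_arm --increments '[1.4,-0.4,20,0,0.75,0,0,30,0,0.75,0,0,30,0,0.7,0,0,25,0,0.6,0,0,18,0,0.5,0,0,0,0,0.4,0,0,0,0,0.4,0,0,0,0,0.4]'

```text
time: 48.08
tool_pos: [0.5655, -0.3011, 0.0149]
tool_rot: [0.001, 0.677, 0.736, 0.0]
contact_force: [0.2, -1.6, 0.6]
gripper_width: 0.399
grasp_force: 0.0
```

Run:
```python
from h import *
go(.5638,-.3019,.0095,.081)
f=manip.grab_frame("top")
gr=cv2.cvtColor(f["image"],cv2.COLOR_BGR2GRAY).astype(np.float32)
bl=mask(f,(95,60,20),(130,255,255))
for c in range(334,356,2):
    r=np.where(bl[180:205,c])[0]+180; print(c,r.min() if len(r) else None,r.max() if len(r) else None, gr[184:204,c].astype(int).tolist())
```

```text
shift [-0.7 -1.7  5.4] spin 0.001 shift-after-spin [-0.7 -1.7  5.4] pos [ 0.5655 -0.3011  0.0149] j [-0.61  0.3   1.72  0.    1.12 -0.69] t 48.1
334 193 197 [186, 185, 185, 184, 183, 182, 177, 162, 113, 73, 59, 59, 55, 75, 117, 154, 172, 173, 172, 171]
336 193 197 [182, 186, 184, 185, 182, 184, 179, 162, 111, 66, 54, 59, 56, 75, 121, 167, 184, 186, 184, 187]
338 193 196 [188, 186, 185, 185, 184, 183, 176, 153, 104, 67, 59, 63, 80, 112, 151, 175, 182, 181, 183, 186]
340 192 195 [188, 186, 188, 184, 184, 179, 168, 137, 89, 63, 58, 65, 96, 138, 173, 184, 185, 183, 184, 184]
342 192 195 [187, 187, 185, 187, 184, 181, 169, 131, 87, 61, 58, 69, 100, 147, 175, 184, 184, 189, 185, 181]
344 192 195 [185, 187, 188, 187, 189, 184, 166, 126, 82, 61, 57, 76, 117, 165, 181, 184, 180, 183, 185, 185]
346 192 195 [187, 189, 187, 187, 184, 180, 160, 118, 75, 58, 59, 78, 120, 167, 184, 182, 183, 188, 185, 185]
348 192 195 [190, 189, 188, 187, 185, 180, 160, 111, 71, 59, 60, 79, 125, 164, 179, 178, 182, 187, 192, 186]
350 192 195 [188, 188, 188, 187, 184, 179, 158, 110, 66, 57, 63, 88, 131, 165, 180, 183, 182, 184, 189, 190]
352 192 195 [187, 186, 186, 186, 184, 174, 147, 102, 66, 60, 66, 94, 137, 172, 185, 186, 185, 189, 188, 186]
354 192 194 [186, 185, 184, 184, 184, 176, 150, 116, 96, 94, 94, 116, 155, 179, 186, 183, 185, 185, 188, 185]
```

Request:
move_arm --increments '[-0.7,-1,5,0,0.4,0,0,0,0,0.35,0,0,0,0,0.3,0,0,0,0,0.25,0,0,0,0,0.2,0,0,0,0,0.2,0,0,0,0,0.2,0,0,0,0,0.2]'

```text
time: 48.8
tool_pos: [0.5637, -0.3023, 0.0091]
tool_rot: [0.0, 0.678, 0.735, 0.0]
contact_force: [0.1, 0.3, 4.6]
gripper_width: 0.214
grasp_force: 57.2
```

Request:
move_arm --increments '[-5,0,-10,0,0.2,-10,0,-15,0,0.2,-10,0,-20,0,0.2,-10,0,-18,0,0.2,0,0,0,0,0.2,0,0,0,0,0.2]'

```text
time: 49.3
tool_pos: [0.5664, -0.3377, 0.0721]
tool_rot: [0.001, 0.678, 0.735, 0.0]
contact_force: [-1.0, -0.4, -3.1]
gripper_width: 0.212
grasp_force: 56.8
```

Run:
```python
from h import *
s=manip.state(); print(s["grasp_force"],s["contact_force"],s["gripper_width"])
f=manip.grab_frame("top"); L=plane(f,(346,193.5),.062); print("ledge pt cam",L)
go(.6325,-.3350,.0725,.081)
```

```text
56.81578874588013 [-1.02892734 -0.42986078 -3.09871717] 0.21239034568774803
ledge pt cam [ 0.61278277 -0.06390588  0.062     ]
shift [-3.9 66.9 -2.2] spin -0.000 shift-after-spin [-3.9 66.9 -2.2] pos [ 0.5655 -0.3365  0.0704] j [-0.65  0.27  1.65  0.    1.22 -0.73] t 49.4
```

Request:
move_arm --increments '[0,17,-2,0,0.2,0,17,0,0,0.2,0,17,0,0,0.2,0,16,0,0,0.2,0,0,0,0,0.2,0,0,0,0,0.2,0,0,0,0,0.2]'

```text
time: 49.93
tool_pos: [0.6314, -0.3304, 0.0712]
tool_rot: [-0.002, 0.678, 0.735, -0.0]
contact_force: [-0.9, 0.3, -2.9]
gripper_width: 0.214
grasp_force: 56.9
```

```bash
cat > shaft.py <<'E'
from h import *
f=manip.grab_frame("top"); g=manip.grab_frame("side"); s=manip.state(); print(s["tool_pos"].round(4),s["contact_force"].round(1))
gr=cv2.GaussianBlur(cv2.cvtColor(f["image"],cv2.COLOR_BGR2GRAY),(0,0),.6).astype(float)
P=[]
for c in range(357,402):
    col=gr[178:204,c]; bg=np.median(col); w=np.clip(bg-8-col,0,None); i=w.argmax(); w[:max(0,i-3)]=0; w[i+4:]=0
    if w.sum()>20: P.append((c,178+(w*np.arange(26)).sum()/w.sum()))
P=np.array(P); q=np.polyfit(*P.T,1); k=abs(np.polyval(q,P[:,0])-P[:,1])<.5; q=np.polyfit(*P[k].T,1)
print(len(P),k.sum(),q)
A,B=[plane(f,(c,np.polyval(q,c)),.073) for c in(398,360)]; d=B-A; yaw=np.arctan2(-d[0],d[1])
L=plane(f,(346,193.5),.062); xs=A[0]+(L[1]-A[1])*d[0]/d[1]
print("yaw %.4f"%yaw,"shaft x at ledge pt %.4f ledge %.4f diff mm %.2f"%(xs,L[0],(xs-L[0])*1e3))
E
python3 shaft.py
python3 - <<'E'
from h import *
f=manip.grab_frame("top");g=manip.grab_frame("side")
v=np.zeros((600,800,3),'uint8'); v[:300]=cv2.resize(f["image"][155:230,290:490],None,fx=4,fy=4,interpolation=2); v[300:]=cv2.resize(g["image"][205:280,310:510],None,fx=4,fy=4,interpolation=2); cv2.imwrite("pics/c9.png",v)
E
```

```text
[ 0.6315 -0.331   0.0722] [ 0.   0.7 -2. ]
41 41 [-6.87540517e-02  2.17645168e+02]
yaw 0.0791 shaft x at ledge pt 0.6100 ledge 0.6128 diff mm -2.81
```

View pics/c9.png

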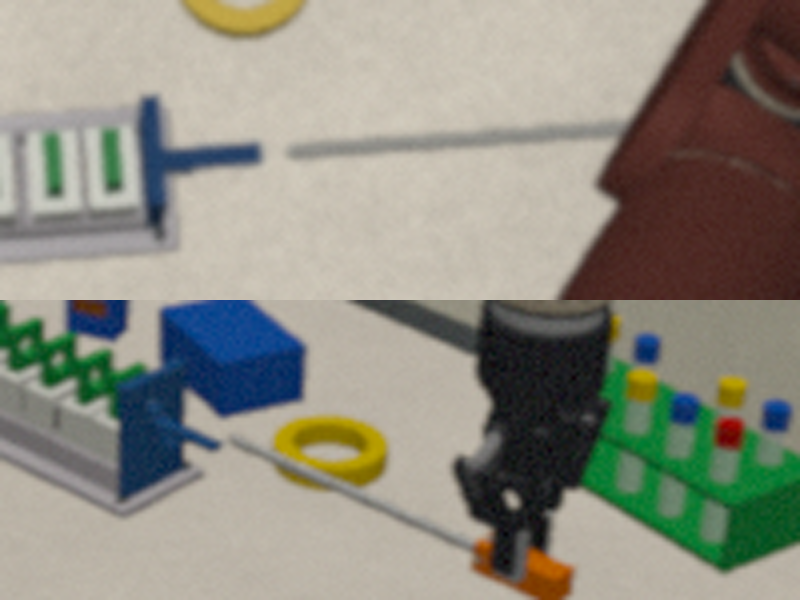

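The rod is level; its tip is at crop (290,152), just short of the ledge end at (260,153). Correcting +2.2 mm sideways and checking again.

Request:
move_arm --increments '[0,2.2,0,0,0.2,0,0,0,0,0.2,10,0,0,0,0.2,0,0,0,0,0.2,0,0,0,0,0.2]'

```text
time: 50.55
tool_pos: [0.6342, -0.3205, 0.0732]
tool_rot: [-0.0, 0.678, 0.735, -0.0]
contact_force: [-0.1, -0.5, -2.1]
gripper_width: 0.22
grasp_force: 56.9
```

```bash
python3 shaft.py
```

```text
[ 0.6343 -0.3211  0.0734] [-0.7  0.6 -2.3]
45 45 [-7.01292738e-02  2.16495853e+02]
yaw 0.0805 shaft x at ledge pt 0.6136 ledge 0.6128 diff mm 0.84
```

Request:
move_arm --increments '[0,-1.3,1,0,0.2,12,0,0,0,0.2,12,0,0,0,0.2,12,0,0,0,0.2,0,0,0,0,0.2,0,0,0,0,0.2,0,0,0,0,0.2]'

```text
time: 51.23
tool_pos: [0.6302, -0.2852, 0.0725]
tool_rot: [0.0, 0.678, 0.735, -0.0]
contact_force: [-0.3, -0.1, -2.0]
gripper_width: 0.215
grasp_force: 56.9
```

```bash
python3 shaft.py
python3 - <<'E'
from h import *
f=manip.grab_frame("top");g=manip.grab_frame("side")
v=np.zeros((600,800,3),'uint8'); v[:300]=cv2.resize(f["image"][175:212,315:415],None,fx=8,fy=8,interpolation=2)[:300] if 0 else cv2.resize(f["image"][175:212,315:415],(800,300),interpolation=2); v[300:]=cv2.resize(g["image"][215:252,335:435],(800,300),interpolation=2); cv2.imwrite("pics/c10.png",v)
E
```

```text
[ 0.6302 -0.2858  0.0725] [-0.6 -0.  -2.4]
45 45 [-6.97004490e-02  2.16876394e+02]
yaw 0.0801 shaft x at ledge pt 0.6124 ledge 0.6128 diff mm -0.35
```

View pics/c10.png

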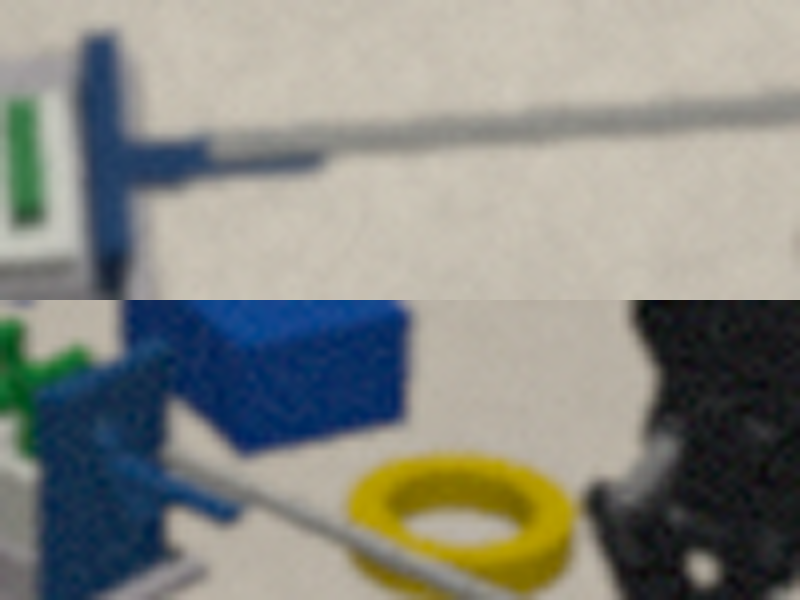

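The shaft overlaps the ledge centrally in the top view, allowing for parallax. The tip, at crop (210,148), is about 20 mm short of the hole. Feeding in with force checks.

Request:
move_arm --increments '[6,-0.5,0,0,0.2,6,0,0,0,0.2,4,0,0,0,0.2,4,0,0,0,0.2,4,0,0,0,0.2,0,0,0,0,0.2]'

```text
time: 51.93
tool_pos: [0.6276, -0.2606, 0.0722]
tool_rot: [-0.0, 0.678, 0.735, 0.0]
contact_force: [0.2, -0.7, -2.2]
gripper_width: 0.211
grasp_force: 56.9
```

Request:
move_arm --increments '[3,0,0,0,0.2,3,0,0,0,0.2,0,0,0,0,0.2]'

```text
time: 52.18
tool_pos: [0.6271, -0.2551, 0.0723]
tool_rot: [-0.0, 0.678, 0.735, 0.0]
contact_force: [-0.2, -0.6, -1.0]
gripper_width: 0.216
grasp_force: 56.9
```

Request:
move_arm --increments '[3,0,0,0,0.2,3,0,0,0,0.2,0,0,0,0,0.2]'

```text
time: 52.43
tool_pos: [0.6266, -0.2491, 0.0722]
tool_rot: [-0.0, 0.678, 0.735, 0.0]
contact_force: [0.4, 0.6, -1.3]
gripper_width: 0.216
grasp_force: 56.9
```

Request:
move_arm --increments '[3,0,0,0,0.2,3,0,0,0,0.2,2,0,0,0,0.2,0,0,0,0,0.2,0,0,0,0,0.2]'

```text
time: 52.85
tool_pos: [0.626, -0.2415, 0.0723]
tool_rot: [-0.0, 0.678, 0.735, -0.0]
contact_force: [0.8, 0.1, -1.1]
gripper_width: 0.211
grasp_force: 56.9
```

Request:
move_arm --increments '[2,0,0,0,0.2,2,0,0,0,0.2,1,0,0,0,0.2,0,0,0,0,0.2,0,0,0,0,0.2]'

```text
time: 53.27
tool_pos: [0.6256, -0.2367, 0.0723]
tool_rot: [0.0, 0.678, 0.735, -0.0]
contact_force: [-0.4, -0.6, -2.2]
gripper_width: 0.214
grasp_force: 56.9
```

```bash
python3 shaft.py
python3 - <<'E'
from h import *
f=manip.grab_frame("top");g=manip.grab_frame("side")
v=np.zeros((600,800,3),'uint8'); v[:300]=cv2.resize(f["image"][175:212,290:390],(800,300),interpolation=2); v[300:]=cv2.resize(g["image"][205:242,315:415],(800,300),interpolation=2); cv2.imwrite("pics/c11.png",v)
E
```

```text
[ 0.6256 -0.2368  0.0723] [-0.1  0.2 -1.6]
44 4 [-8.09653767e-02  2.21303020e+02]
yaw 0.0914 shaft x at ledge pt 0.6113 ledge 0.6128 diff mm -1.53
```

View pics/c11.png

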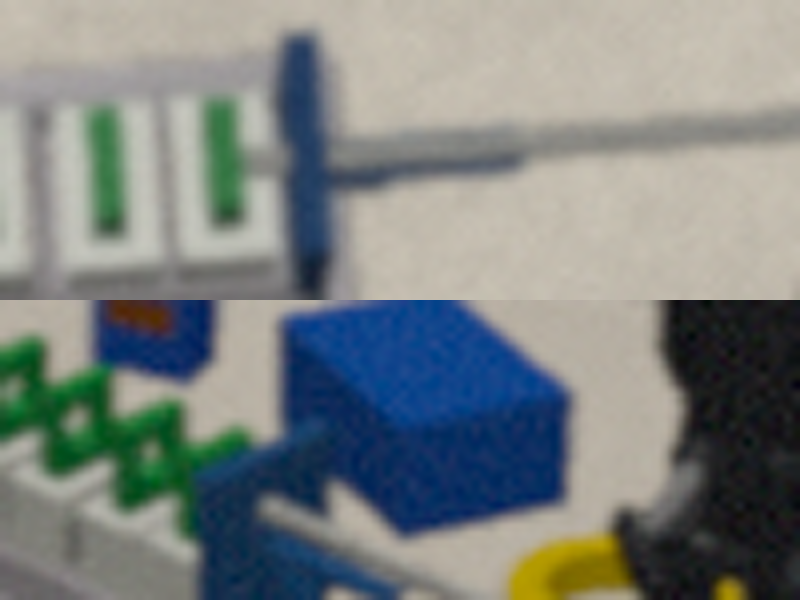

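The shaft is through the near cheek and entering the first lug, at crop (250,160), level with the lug's centre. No force is showing.

Request:
move_arm --increments '[4,0,0,0,0.2,4,0,0,0,0.2,4,0,0,0,0.2,0,0,0,0,0.2]'

```text
time: 53.8
tool_pos: [0.6245, -0.2237, 0.0722]
tool_rot: [-0.0, 0.678, 0.735, 0.0]
contact_force: [0.7, 0.2, -1.9]
gripper_width: 0.213
grasp_force: 56.9
```

Request:
move_arm --increments '[4,0,0,0,0.2,4,0,0,0,0.2,4,0,0,0,0.2,0,0,0,0,0.2,0,0,0,0,0.2]'

```text
time: 54.22
tool_pos: [0.6236, -0.2125, 0.0723]
tool_rot: [0.0, 0.678, 0.735, -0.0]
contact_force: [0.2, -0.3, -1.9]
gripper_width: 0.21
grasp_force: 56.9
```

Request:
move_arm --increments '[3,0,0,0,0.2,3,0,0,0,0.2,2,0,0,0,0.2,0,0,0,0,0.2,0,0,0,0,0.2]'

```text
time: 54.63
tool_pos: [0.623, -0.2047, 0.0723]
tool_rot: [0.0, 0.678, 0.735, -0.0]
contact_force: [-0.5, 0.3, -1.2]
gripper_width: 0.21
grasp_force: 56.9
```

Request:
move_arm --increments '[2,0,0,0,0.2,2,0,0,0,0.2,2,0,0,0,0.2,0,0,0,0,0.2,0,0,0,0,0.2]'

```text
time: 55.05
tool_pos: [0.6225, -0.1987, 0.0723]
tool_rot: [0.0, 0.678, 0.735, -0.0]
contact_force: [0.3, -0.3, -1.1]
gripper_width: 0.219
grasp_force: 56.9
```

Through the second eye without force. On to the third.

Request:
move_arm --increments '[4,0,0,0,0.2,4,0,0,0,0.2,4,0,0,0,0.2,4,0,0,0,0.2,4,0,0,0,0.2,0,0,0,0,0.2,0,0,0,0,0.2]'

```text
time: 55.63
tool_pos: [0.6209, -0.1785, 0.0723]
tool_rot: [0.0, 0.678, 0.735, -0.0]
contact_force: [0.0, 0.1, -2.1]
gripper_width: 0.214
grasp_force: 56.9
```

Request:
move_arm --increments '[3,0,0,0,0.2,3,0,0,0,0.2,3,0,0,0,0.2,0,0,0,0,0.2,0,0,0,0,0.2]'

```text
time: 56.05
tool_pos: [0.6201, -0.1697, 0.0723]
tool_rot: [-0.0, 0.678, 0.735, -0.0]
contact_force: [0.4, -0.1, -1.4]
gripper_width: 0.214
grasp_force: 56.9
```

Request:
move_arm --increments '[2,0,0,0,0.2,2,0,0,0,0.2,2,0,0,0,0.2,0,0,0,0,0.2,0,0,0,0,0.2]'

```text
time: 56.47
tool_pos: [0.6197, -0.1638, 0.0723]
tool_rot: [0.0, 0.678, 0.735, -0.0]
contact_force: [0.4, -0.9, -2.7]
gripper_width: 0.213
grasp_force: 56.9
```

Request:
move_arm --increments '[3,0,0,0,0.2,3,0,0,0,0.2,4,0,0,0,0.2,4,0,0,0,0.2,4,0,0,0,0.2,4,0,0,0,0.2,0,0,0,0,0.2,0,0,0,0,0.2]'

```text
time: 57.13
tool_pos: [0.6179, -0.1417, 0.0723]
tool_rot: [0.0, 0.678, 0.735, -0.0]
contact_force: [0.5, 0.0, -2.2]
gripper_width: 0.214
grasp_force: 56.9
```

Request:
move_arm --increments '[3,0,0,0,0.2,3,0,0,0,0.2,3,0,0,0,0.2,0,0,0,0,0.2,0,0,0,0,0.2]'

```text
time: 57.55
tool_pos: [0.6171, -0.1328, 0.0723]
tool_rot: [0.0, 0.678, 0.735, -0.0]
contact_force: [-0.2, -0.2, -2.7]
gripper_width: 0.213
grasp_force: 56.9
```

Request:
move_arm --increments '[2,0,0,0,0.2,2,0,0,0,0.2,2,0,0,0,0.2,0,0,0,0,0.2,0,0,0,0,0.2]'

```text
time: 57.97
tool_pos: [0.6167, -0.127, 0.0723]
tool_rot: [-0.0, 0.678, 0.735, -0.0]
contact_force: [-0.3, 0.1, -2.4]
gripper_width: 0.212
grasp_force: 56.9
```

Through the fourth eye, moving to the fifth.

Request:
move_arm --increments '[4,0,0,0,0.2,4,0,0,0,0.2,4,0,0,0,0.2,4,0,0,0,0.2,4,0,0,0,0.2,0,0,0,0,0.2,0,0,0,0,0.2]'

```text
time: 58.55
tool_pos: [0.615, -0.1068, 0.0723]
tool_rot: [0.0, 0.678, 0.735, -0.0]
contact_force: [0.4, -1.1, -2.2]
gripper_width: 0.22
grasp_force: 56.9
```

Request:
move_arm --increments '[3,0,0,0,0.2,3,0,0,0,0.2,3,0,0,0,0.2,0,0,0,0,0.2,0,0,0,0,0.2]'

```text
time: 58.97
tool_pos: [0.6143, -0.098, 0.0723]
tool_rot: [0.0, 0.678, 0.735, -0.0]
contact_force: [0.3, -0.5, -2.5]
gripper_width: 0.213
grasp_force: 56.9
```

Request:
move_arm --increments '[2,0,0,0,0.2,2,0,0,0,0.2,2,0,0,0,0.2,0,0,0,0,0.2,0,0,0,0,0.2]'

```text
time: 59.38
tool_pos: [0.6138, -0.0921, 0.0723]
tool_rot: [-0.0, 0.678, 0.735, -0.0]
contact_force: [-0.6, -0.5, -2.4]
gripper_width: 0.215
grasp_force: 56.9
```

Request:
move_arm --increments '[3,0,0,0,0.2,3,0,0,0,0.2,0,0,0,0,0.2,0,0,0,0,0.2]'

```text
time: 59.72
tool_pos: [0.6133, -0.086, 0.0723]
tool_rot: [-0.0, 0.678, 0.735, -0.0]
contact_force: [-0.4, 0.2, -2.2]
gripper_width: 0.216
grasp_force: 56.9
```

Request:
move_arm --increments '[3,0,0,0,0.2,3,0,0,0,0.2,0,0,0,0,0.2,0,0,0,0,0.2]'

```text
time: 60.05
tool_pos: [0.6129, -0.08, 0.0723]
tool_rot: [-0.0, 0.678, 0.735, -0.0]
contact_force: [-0.3, -0.4, -1.8]
gripper_width: 0.21
grasp_force: 56.9
```

Request:
move_arm --increments '[2,0,0,0,0.2,2,0,0,0,0.2,0,0,0,0,0.2,0,0,0,0,0.2]'

```text
time: 60.38
tool_pos: [0.6125, -0.0761, 0.0723]
tool_rot: [0.0, 0.678, 0.735, -0.0]
contact_force: [-0.3, 0.2, -0.8]
gripper_width: 0.21
grasp_force: 56.9
```

Request:
move_arm --increments '[2,0,0,0,0.2,2,0,0,0,0.2,0,0,0,0,0.2,0,0,0,0,0.2]'

```text
time: 60.72
tool_pos: [0.6122, -0.0721, 0.0723]
tool_rot: [0.0, 0.678, 0.735, -0.0]
contact_force: [0.4, 1.2, -2.3]
gripper_width: 0.213
grasp_force: 56.9
```

Request:
move_arm --increments '[2,0,0,0,0.2,1,0,0,0,0.2,0,0,0,0,0.2,0,0,0,0,0.2]'

```text
time: 61.05
tool_pos: [0.612, -0.0692, 0.0723]
tool_rot: [0.0, 0.678, 0.735, -0.0]
contact_force: [-0.2, 0.4, -1.5]
gripper_width: 0.214
grasp_force: 56.9
```

Request:
move_arm --increments '[1,0,0,0,0.2,1,0,0,0,0.2,0,0,0,0,0.2,0,0,0,0,0.2]'

```text
time: 61.38
tool_pos: [0.6118, -0.0672, 0.0723]
tool_rot: [-0.0, 0.678, 0.735, -0.0]
contact_force: [-0.2, -0.6, -1.9]
gripper_width: 0.219
grasp_force: 56.9
```

Request:
move_arm --increments '[1,0,0,0,0.2,1,0,0,0,0.2,0,0,0,0,0.2,0,0,0,0,0.2]'

```text
time: 61.72
tool_pos: [0.6117, -0.0652, 0.0723]
tool_rot: [0.0, 0.678, 0.735, -0.0]
contact_force: [-0.0, 0.8, -2.0]
gripper_width: 0.214
grasp_force: 56.9
```

Request:
move_arm --increments '[1,0,0,0,0.2,0.5,0,0,0,0.2,0,0,0,0,0.2,0,0,0,0,0.2]'

```text
time: 62.05
tool_pos: [0.6115, -0.0638, 0.0723]
tool_rot: [-0.0, 0.678, 0.735, -0.0]
contact_force: [-0.4, 0.2, -2.5]
gripper_width: 0.216
grasp_force: 56.9
```

Request:
move_arm --increments '[1,0,0,0,0.2,0.5,0,0,0,0.2,0,0,0,0,0.2,0,0,0,0,0.2]'

```text
time: 62.38
tool_pos: [0.6114, -0.0622, 0.0723]
tool_rot: [-0.0, 0.678, 0.735, -0.0]
contact_force: [-0.3, -0.2, -2.0]
gripper_width: 0.212
grasp_force: 56.9
```

Request:
move_arm --increments '[1,0,0,0,0.2,0.5,0,0,0,0.2,0,0,0,0,0.2,0,0,0,0,0.2]'

```text
time: 62.72
tool_pos: [0.6115, -0.0616, 0.0726]
tool_rot: [0.001, 0.678, 0.735, -0.0]
contact_force: [-0.1, -5.4, -1.6]
gripper_width: 0.211
grasp_force: 56.9
```

The tip has bottomed: −5.4 N along y, at the expected position. Easing the grip onto the rest, releasing and withdrawing.

Request:
move_arm --increments '[0.3,0,0.8,0,0.2,0,0,0,0,0.2,0,0,0,0,0.22,0,0,0,0,0.26,0,0,0,0,0.35,0,0,0,0,0.5,0,0,0,0,0.6,0,0,0,0,0.6]'

```text
time: 63.38
tool_pos: [0.6113, -0.0601, 0.0716]
tool_rot: [-0.0, 0.678, 0.735, 0.0]
contact_force: [-0.1, 0.7, 0.5]
gripper_width: 0.597
grasp_force: 0.0
```

Request:
move_arm --increments '[0,0,-10,0,0.6,0,0,-25,0,0.6,0,0,-35,0,0.6,0,0,-35,0,0.6,-30,0,0,0,0.6,-35,0,0,0,0.6,-35,0,0,0,0.6,-35,0,0,0,0.6]'

```text
time: 64.05
tool_pos: [0.6225, -0.1962, 0.1781]
tool_rot: [0.001, 0.678, 0.735, 0.0]
contact_force: [0.3, 0.5, 0.3]
gripper_width: 0.599
grasp_force: 0.0
```

Request:
move_arm --increments '[-35,0,0,0,0.6,-35,0,0,0,0.6,0,0,0,0,0.6,0,0,0,0,0.6]'

```text
time: 64.38
tool_pos: [0.6278, -0.2666, 0.1771]
tool_rot: [0.0, 0.679, 0.734, 0.0]
contact_force: [0.2, 0.3, 0.1]
gripper_width: 0.599
grasp_force: 0.0
```

Run:
```python
from h import *
f=manip.grab_frame("top");g=manip.grab_frame("side"); print(manip.state()["contact_force"],manip.state()["time"])
for c in carts(f): print(*c)
O=((2,110,60),(18,255,255)); print([(b[0].round(1),b[1],plane(f,b[0],.072).round(4)) for b in blobs(f,*O,100,400)])
v=np.zeros((600,800,3),'uint8'); v[:300]=cv2.resize(f["image"][170:226,230:380],(800,300),interpolation=2); v[300:]=cv2.resize(g["image"][195:251,285:435],(800,300),interpolation=2); cv2.imwrite("pics/c12.png",v)
```

```text
[ 0.63285278 -0.23965555 -1.51414667] 64.4833
[228.2 130.3] 90.5625 [0.7532 0.2004] -1.192 [ 7.8 13.3]
[317.5 194.2] 47.8125 [ 6.1e-01 -5.0e-04] 0.068 [14.3  3.9]
[302.9 195.4] 45.1875 [0.607  0.0319] 0.009 [14.2  3.8]
[286.  196.3] 49.0625 [0.6046 0.0692] 0.078 [14.4  3.9]
[270.  197.3] 51.4375 [0.6022 0.1047] 0.109 [14.1  4.2]
[253.5 198.4] 54.5625 [0.5994 0.141 ] 0.089 [14.1  4.5]
[105.2 275.6] 101.4375 [0.4269 0.4579] 0.17 [13.8  8.2]
[(array([470.5, 161.7]), np.int32(139), array([ 0.6858, -0.3417,  0.072 ])), (array([346. , 192.7]), np.int32(244), array([ 0.6128, -0.0632,  0.072 ])), (array([586.8, 269.5]), np.int32(170), array([ 0.4463, -0.5935,  0.072 ])), (array([275.3, 475. ]), np.int32(198), array([0.013 , 0.0837, 0.072 ]))]
```

View pics/c12.png

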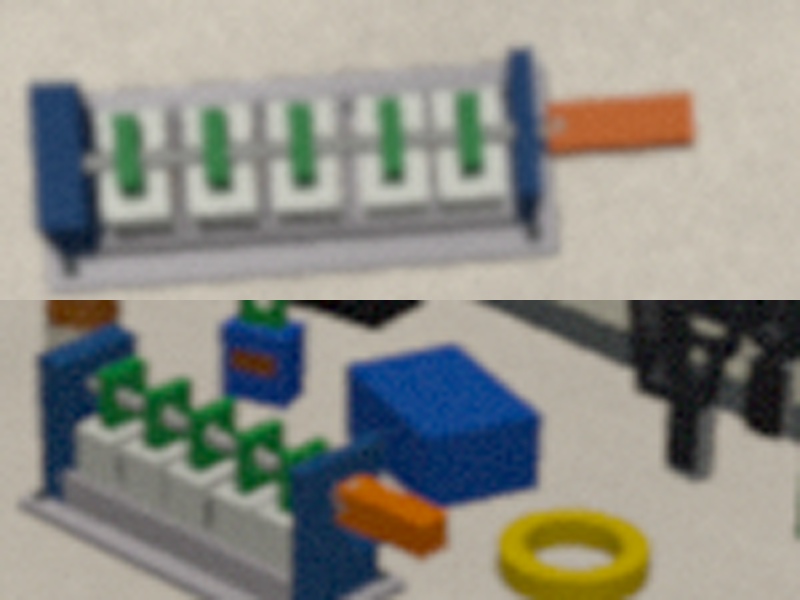

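The final view shows the shaft passing through all five eyes into the far cheek at crop (90,160). The grip sits close to the near cheek at (620,122), about 5 mm deeper than at the start. All cartridges stand level and the gripper is clear. Handing in.

```bash
python3 -c "
from plant import manip
print(manip.job_done())"
```

```text
the job is handed in; nothing more can be done
None
```

I handed the job in with all five cartridges seated in their own slots, the locking rod through every eye and bottomed in the far cheek, and the gripper clear; the hand-in returned no verdict.

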